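# Tip the clothes pegs out of the flap-front caddy

## Robot

A 6-joint arm with a two-finger parallel gripper is mounted at the origin on a cart in front of the work surface, level with it; the furniture and walls round the work are solid. World frame = base frame: x ahead of the robot, y to its left, z up, the work surface at z = 0. Lengths are in mm, angles in rad, forces in N, time in s.
With the tool pointing down it reaches from about 350 to 775 mm from the base axis. Payload 7.3 kg.
Tool frame: the origin (TCP) lies on the centre line of the jaws, within the pads' length; the fingertips stand 22 mm ahead of it and the grasp point (between the pads) lies 3 mm ahead of it; z points along the fingers, y is the direction in which the jaws open and shut (so a half turn about z gives the same grasp; the last joint's range is limited). The gripper opens to 92 mm and grips with 3 to 60 N. Pads are 19 mm wide; open, the fingers measure 130 mm over their backs; the gripper's body (75 mm by 190 mm) begins 47 mm behind the grasp point.
Start: joints at [-1.411, 0.342, 1.524, -0, 1.275, -0.146], TCP at [158.077, -500.657, 216.541] pointing down, gripper open.
Joint ranges: [-2.53, 2.53], [-0.77, 2.02], [0.04, 2.7], [-1, 4.14], [0.28, 2.66], [-3.11, 3.11]. Speed limits (rad/s): [2.57, 2.57, 3.14, 3.14, 3.14, 3.14].

## Interface

Orientations are given as [roll, pitch, yaw] about the fixed x, y, z axes, in that order (R = Rz(yaw) Ry(pitch) Rx(roll)).
In Python, from plant import get_obs, capture, close_job gives the robot as it stands.
- The arm moves only by the tool carry_out, never from a script. Its arguments are lists of equal length, an entry for each row: "xyz": the shift along the tool's x, y, z scaled (see below), a list of three; "dr": the turn, a rotation vector about the tool's x, y, z scaled (see below), a list of three. A call has 1 to 8 rows; each row shifts and turns the commanded pose from where the row before left it, along the tool's axes as they then stand; what a row does not reach is not made up. The controller multiplies each number of a shift by 0.06 m and each number of a turn by 8 degrees. A row lasts 1/8 s, in which the tool goes at most 62.5 mm and 10.7 degrees, less where a joint would pass 70% of its speed; a pose out of reach is approached as far as the arm can. A call with a number of a shift or a turn outside -1 to 1 is refused whole. A call with a gripper value outside its range is refused whole. "gripper" is the gripper's target within -1 to 1 (fully open at 1, half-way at 0, shut at -1), set as the call begins (left out, the last holds). The fingers move at their own pace and stop on an object; the grip force is fixed at half the most. Time passes only in rows, so rows that do not move let the fingers close. It gives the time, the measured TCP pose, the force and the opening at its end, in the units of the state.
- get_obs(): the state, without advancing time (a new reading comes with each control period).
- capture(name): name is "side" or "top"; returns a dict with "image" (384x512x3 uint8, blue, green, red), "fx", "fy", "cx", "cy" (pixels), "pose" (4x4, takes a point from camera to world coordinates). Camera axes: x right, y up, looking along -z (the intrinsics and any distortion apply to the point x, -y, -z); pixel columns grow to the right and rows downward; lengths in mm; the calibration is good to about 2 mm. A picture is of the moment at which its call begins. There is no depth.
- close_job(): hands the job in, once; it reports no verdict.
The state is a dict: "time": time; "joint_positions": joint angles; "dq": joint speeds; "tau": joint torques, N m; "tool_pos": TCP position; "tcp_rot": TCP orientation; "contact_force": force on the tool from outside, world axes, zero at the start; "moment": the same for the moment, N m; "grip_width": finger opening in mm.
Only numpy, scipy, OpenCV 4.12 (cv2) and the standard library are available. Lean on these libraries where they do the work, as an engineer would, in place of code of your own. Each camera call takes 0.05 s, during which the arm holds its last target.

## Task

Set the white tray down squarely below the caddy's yellow flap, grip bar on the side away from the caddy, and let go of it. Then press the red pad down just far enough that the caddy tips, its flap swings open and all three clothes pegs slide out into the tray; do not tip it anywhere near its end stop. Ease the pad back up gently until the caddy rests level again with its flap shut, leaving the pegs in the tray where it stands and everything else on the counter where it was.

Things in the scene. Friction and masses are not known exactly. Their poses are not given: they have to be found in the camera images.
- stand: Grey rocker stand fixed to the counter, 130 x 94 mm base, two uprights. Origin on the counter straight below the caddy's pivot pin; x points from the caddy's mouth to its rear (away from the robot), z up. The base and uprights begin 5 mm in front of the origin (x = -5 mm) and run back to x = +125 mm; uprights are 120 mm high, 90 mm over their outsides.
- pivot (a point): The caddy's pivot axis (along the stand's y), 105 mm above the stand's origin; frame as the stand's.
- caddy (a joint): Tipping angle of the blue caddy (inside 64 mm wide, 126 mm long, 40 mm high, clear roof), rad: 0 = level on its rest, grows as the mouth end goes down and the rear goes up; end stop at 1.1, keep below 0.9. The rear is weighted, so it falls back by itself and must be let back slowly (under 2 rad/s). The pegs, depending on friction, start to slide somewhere between 0.35 and 0.6 rad.
- flap (a joint): Yellow flap, 62 x 40 mm, hung from a pin along the upper edge of the caddy's mouth, rad: 0 = shut, grows as it swings outward; it hangs freely, so it opens as the caddy tips.
- pad_top (a point): Centre of the top face of the red press pad (40 x 40 mm, 8 mm thick) on a steel arm beside the mouth. At rest it is 94 mm in front of the pivot, 44 mm above it and 88 mm to the stand's -y side (149 mm above the counter); it turns with the caddy in a circle of 104 mm radius round the pivot axis. Its face slopes 0.3 rad up towards the front at rest. About 3 N presses it down.
- mouth (a point): Middle of the floor's lip at the caddy's mouth, 30 mm in front of the pivot and 10 mm below it; it turns with the caddy. The underside of the lip is 91 mm above the counter at rest.
- tray_spot (a point): Point on the counter, 98 mm in front of the stand's origin: where the middle of the tray belongs (within 40 mm), tray x along stand x (within 0.3 rad). The rear wall of the tray is then 13 mm clear of the stand's front and below the lip.
- tray: White open tray 160 x 116 mm, walls 35 mm high, 220 g, floor 5 mm thick, loose; origin under its middle; its grip bar stands over the wall at its -x end. Inside, a 45 degree ramp rises from the floor, 43 mm behind the middle, to the top of the rear (+x) wall.
- grip_bar (a point): Centre of the green grip bar, 12 mm thick along tray x, 84 mm long along tray y, 14 mm high; 75 mm from the tray's middle towards -x and 67 mm above its underside. The wall below it is 10 mm thick; between wall top (35 mm) and bar (60 mm) is a gap. Pinch it from above across its thickness.
- peg_purple: Purple clothes peg, a bar 72 x 15 x 12 mm, 12 g; origin under its middle, y along its length. At the start it lies loose in the caddy, its length along the slide-out direction; the three colours are shuffled.
- peg_green: Green clothes peg, a bar 72 x 15 x 12 mm, 12 g; origin under its middle, y along its length. At the start it lies loose in the caddy, its length along the slide-out direction; the three colours are shuffled.
- peg_tan: Tan clothes peg, a bar 72 x 15 x 12 mm, 12 g; origin under its middle, y along its length. At the start it lies loose in the caddy, its length along the slide-out direction; the three colours are shuffled.
- wax_pot: Round pot with a wooden-coloured lid, 91 mm across, 53 mm high, loose bystander; stands on the other side of the caddy from the tray.
- scrub_brush: Grey scrubbing brush 30 x 85 x 55 mm, bystander, to the far right.
- lint_roller: White lint roller with a blue handle, 214 mm long, bystander, to the far right.
- soap_bar: Yellow soap bar 55 x 78 x 20 mm, bystander, to the far left.
- tape_measure: Yellow tape measure 40 x 82 x 62 mm, bystander, to the far left.

How it is judged:
By the outcome, as a careful person would: the job done as asked, in the order asked, and still so for the second after the job is handed in, with the robot touching nothing.
It also fails if it takes over 64 s, if anything falls off the work surface, if the arm or the gripper's body presses on something with over 40 N, if the wrist force passes 120 N, or if a joint passes its speed limit or range.

## Working session

There is one attempt and no reset: what is moved stays moved. The work goes in short steps, Python scripts to look and compute and a tool call to move; the robot and the scene stay as the last step left them, time stands still between calls to the robot, and variables do not carry over. Pictures are saved under pics/ and viewed, and the job is handed in when it is done.

Besides the shell and the picture viewer there is one more tool, called after "Emit:" as name(argument=value, ...), one argument or row to a line, values as JSON. carry_out: Moves the arm, as the interface text tells. Shifts and turns lie within -1 to 1; 1 stands for 0.06 m of shift or 8 degrees of turn. Its arguments: {"type":"object","properties":{"xyz":{"type":"array"},"dr":{"type":"array"},"gripper":{"type":"number"}},"required":["xyz","dr"]}

```bash
ls; mkdir -p pics; python3 - <<'E'
from plant import get_obs, capture
import cv2
o=get_obs();print(o)
for n in("side","top"):
    c=capture(n);cv2.imwrite(f"pics/{n}0.png",c["image"]);print(n,{k:v for k,v in c.items() if k!="image"})
E
```

```text
pics
{'time': 0.0, 'joint_positions': array([-1.41100141e+00,  3.42709568e-01,  1.52499434e+00,  3.08609226e-05,
        1.27541810e+00, -1.46011399e-01]), 'dq': array([-0.00227711,  0.00052072,  0.00026758, -0.00245856,  0.00197092,
        0.00041646]), 'tau': array([ 8.96060264e-04, -4.31234372e+01, -2.44217134e+01,  7.18402304e-02,
        5.59386739e-02, -1.10054689e-04]), 'tool_pos': array([ 158.01542168, -500.21827922,  215.85972697]), 'tcp_rot': array([-3.14008387e+00, -2.51707077e-04,  3.05797122e-01]), 'contact_force': array([0.3068937 , 0.03794747, 0.19500988]), 'moment': array([-0.03467224,  0.00293523,  0.04180608]), 'grip_width': 91.4314730175316}
side {'fx': 353.09777035935036, 'fy': 353.09777035935036, 'cx': 255.29096295169057, 'cy': 187.28570635370693, 'pose': array([[ 9.98369244e-01, -4.24904512e-02,  3.81236594e-02,
         6.05415705e+02],
       [ 5.69372594e-02,  6.92929660e-01, -7.18753528e-01,
        -1.04924131e+03],
       [ 4.12314739e-03,  7.19752074e-01,  6.94218951e-01,
         1.12985825e+03],
       [ 0.00000000e+00,  0.00000000e+00,  0.00000000e+00,
         1.00000000e+00]])}
top {'fx': 404.80408686077214, 'fy': 404.80408686077214, 'cx': 253.52789622758695, 'cy': 193.9961879762685, 'pose': array([[ 9.31728907e-02,  9.73928537e-01, -2.06838140e-01,
         2.29956773e+02],
       [-9.95645276e-01,  9.17759761e-02, -1.63601660e-02,
        -4.97955798e+00],
       [ 3.04913966e-03,  2.07461741e-01,  9.78238380e-01,
         1.58322219e+03],
       [ 0.00000000e+00,  0.00000000e+00,  0.00000000e+00,
         1.00000000e+00]])}
```

View pics/side0.png

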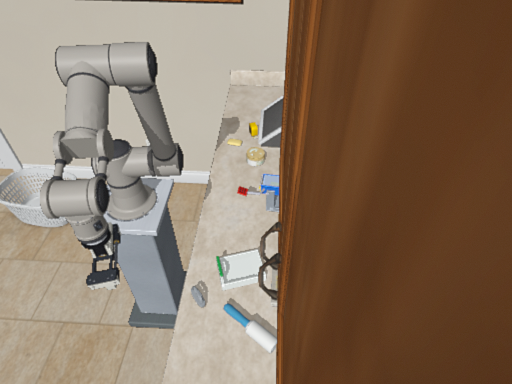

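View pics/top0.png

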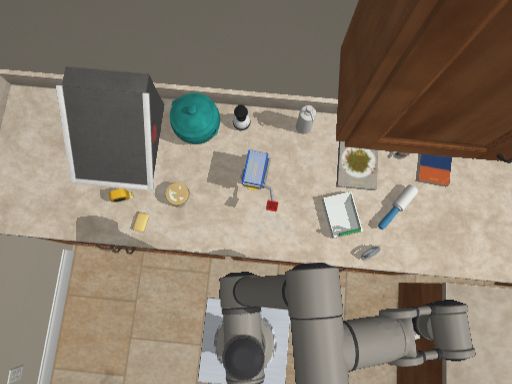

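The top view shows the caddy near (256,170), the pad at (272,205), the tray at (342,214) with its green bar at (346,233), and the pot at (177,193). The side view shows the tray at (240,265) and the pad at (243,191). I'll enlarge both.

```bash
python3 - <<'E'
import cv2
t=cv2.imread("pics/top0.png")
def crop(im,x0,y0,w,h,s,n):
    c=cv2.resize(im[y0:y0+h,x0:x0+w],None,fx=s,fy=s,interpolation=cv2.INTER_CUBIC)
    for i in range(0,w,10):
        cv2.line(c,(i*s,0),(i*s,6),(0,0,255),1); cv2.putText(c,str(x0+i),(i*s,16),0,.35,(0,0,255),1)
    for i in range(0,h,10):
        cv2.line(c,(0,i*s),(6,i*s),(0,0,255),1); cv2.putText(c,str(y0+i),(8,i*s+4),0,.35,(0,0,255),1)
    cv2.imwrite(n,c)
crop(t,215,140,80,75,8,"pics/t_c.png")
crop(t,310,180,70,70,8,"pics/t_t.png")
s=cv2.imread("pics/side0.png")
crop(s,205,165,90,70,8,"pics/s_c.png")
crop(s,205,235,80,60,8,"pics/s_t.png")
E
```

```text
(no output)
```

View pics/t_c.png

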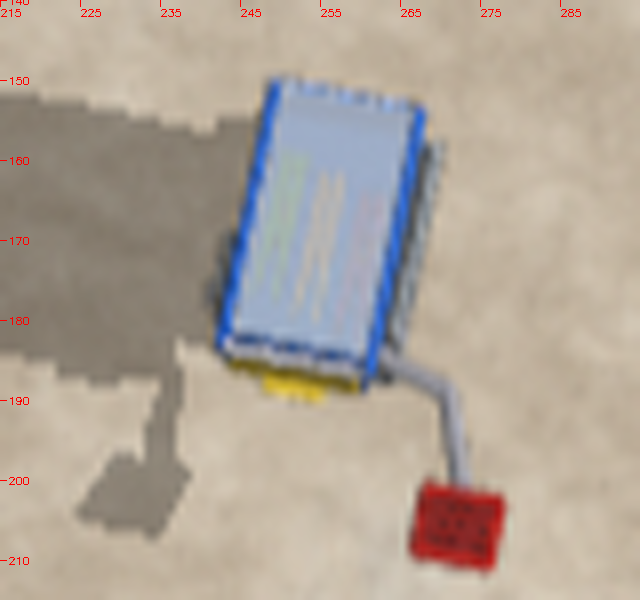

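View pics/t_t.png

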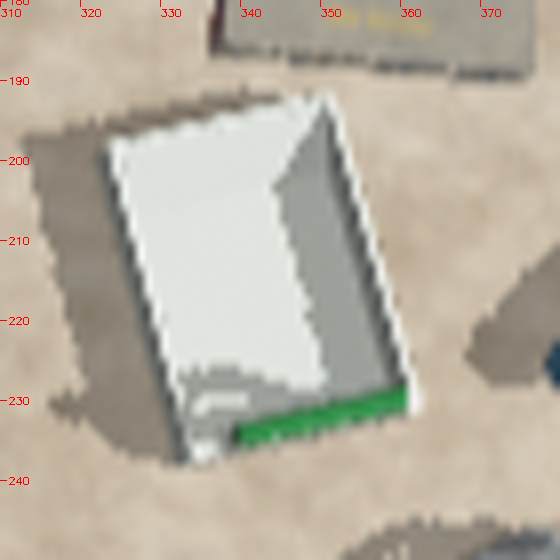

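View pics/s_c.png

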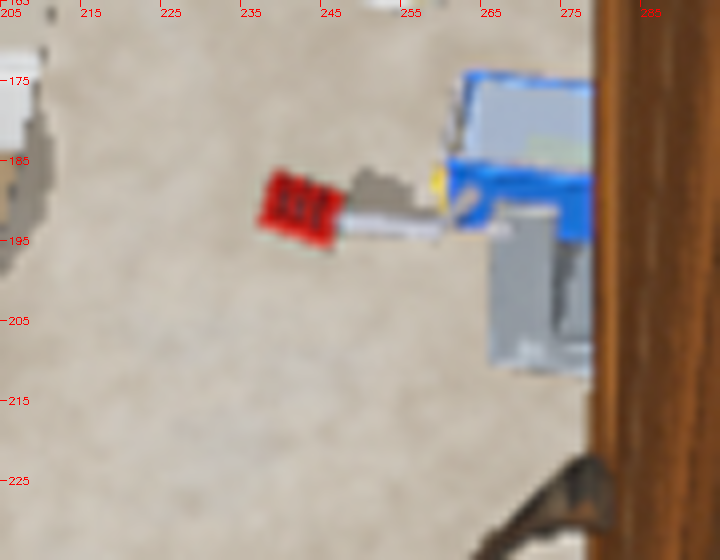

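View pics/s_t.png

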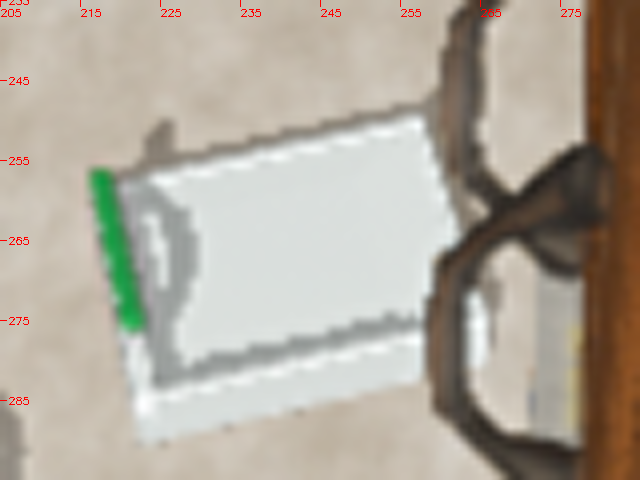

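```bash
cat > h.py <<'E'
import numpy as np, cv2, json
from scipy.optimize import least_squares
from scipy.spatial.transform import Rotation as R
from plant import get_obs, capture
def proj(c,P):
    T=np.array(c["pose"]);q=(np.atleast_2d(P)-T[:3,3])@T[:3,:3]
    return np.c_[c["cx"]+c["fx"]*q[:,0]/-q[:,2], c["cy"]-c["fy"]*q[:,1]/-q[:,2]]
def tf(p,L):
    c,s=np.cos(p[2]),np.sin(p[2]);L=np.atleast_2d(L)
    return np.c_[p[0]+c*L[:,0]-s*L[:,1],p[1]+s*L[:,0]+c*L[:,1],L[:,2]]
def fit(obs,p0):
    f=lambda p:np.concatenate([(proj(c,tf(p,L))-U).ravel() for c,L,U in obs])
    r=least_squares(f,p0,loss='soft_l1');return r.x,f(r.x).reshape(-1,2)
def crop(im,x0,y0,w,h,s,n):
    c=cv2.resize(im[y0:y0+h,x0:x0+w],None,fx=s,fy=s,interpolation=cv2.INTER_CUBIC)
    for i in range(0,w,10):
        cv2.line(c,(i*s,0),(i*s,6),(0,0,255),1); cv2.putText(c,str(x0+i),(i*s,16),0,.35,(0,0,255),1)
    for i in range(0,h,10):
        cv2.line(c,(0,i*s),(6,i*s),(0,0,255),1); cv2.putText(c,str(y0+i),(8,i*s+4),0,.35,(0,0,255),1)
    cv2.imwrite(n,c)
def padc(th=0,front=True):
    # pad corners in stand frame at tip th
    v=0.3; d=np.array([-np.cos(v),0,np.sin(v)])*20; e=np.array([0,20,0])
    P=np.array([-94,-88,44.]); C=np.array([P-d+e,P-d-e,P+d-e,P+d+e,P])
    # tip: front goes down
    c,s=np.cos(th),np.sin(th)
    return np.c_[c*C[:,0]-s*C[:,2]*1, C[:,1], s*C[:,0]+c*C[:,2]+105]
E
python3 - <<'E'
from h import *
t=capture("top");s=capture("side")
Lt=[[80,58,35],[80,-58,35],[-80,58,35],[-80,-58,35],[-75,42,74],[-75,-42,74]]
Ut=[[323.5,197.5],[350.8,191.8],[333,237],[361.5,231],[339.5,234],[360.3,230]]
# side: bar top ends
Ls=[[-75,42,74],[-75,-42,74],[80,58,35],[-80,-58,35]]
Us=[[217,256.5],[221.8,275.8],[257.5,248],[223.5,284]]
p,r=fit([(t,Lt,Ut),(s,Ls,Us)],[470,-340,0.2]);print("tray",p);print(r.round(1))
g=tf(p,[[-75,0,67]]);print("bar",g)
Pc=padc()
Lt=np.r_[Pc[:4],[[-30,34,135],[-30,-34,135],[96,34,137],[96,-34,137]]]
Ut=[[267.5,200.5],[277.5,202],[276.5,211],[266,209],[242.3,184],[261,188],[249,150.5],[267,153.5]]
Ut=np.array(Ut)
Us=[[248,189.5],[246.3,195.5],[237.3,193],[239.5,186.7]]
o=[(t,Pc[:4],np.array(Ut[:4])),(s,Pc[:4],np.array(Us))]
p,r=fit(o+[(t,Lt[4:],Ut[4:])],[600,0,0.0]);print("stand",p);print(r.round(1))
p2,r=fit(o,[600,0,0.0]);print("stand pad only",p2)
p2,r=fit([(s,Pc[:4],np.array(Us))],[600,0,0.0]);print("stand side",p2)
p2,r=fit(o[:1]+[(t,Lt[4:],Ut[4:])],[600,0,0.0]);print("stand top only",p2)
print("spot",tf(p,[[-98,0,0]]),"bar goal",tf(p,[[-173,0,67]]),"pad",tf(p,Pc[4:]))
E
```

```text
tray [ 5.12511123e+02 -3.28684146e+02  3.18826320e-01]
[[-1.  -0.4]
 [ 0.3 -1.2]
 [ 0.3  0. ]
 [ 1.  -0.7]
 [-0.4 -0.3]
 [ 0.5 -1.3]
 [-0.5 -2. ]
 [-0.8 -1.6]
 [-0.6  0.5]
 [-2.3  0.6]]
bar [[ 441.29082581 -352.19306485   67.        ]]
stand [ 6.00144046e+02  2.65884168e+01 -8.55319548e-02]
[[ 0.4 -1.2]
 [ 1.3 -0.7]
 [ 0.8 -0.1]
 [ 0.2 -0. ]
 [-0.6 -1.3]
 [-0.6 -0.3]
 [-1.2 -0.9]
 [-1.6 -1.6]
 [ 0.3 -0.9]
 [-0.2 -1.7]
 [-0.2  0.2]
 [-0.3  0.3]]
stand pad only [ 6.00835361e+02  2.72174916e+01 -8.40085083e-02]
stand side [ 6.05825924e+02  1.93559129e+01 -1.00957355e-01]
stand top only [ 5.98828798e+02  2.70249274e+01 -9.75374322e-02]
spot [[502.50229735  34.96033192   0.        ]] bar goal [[427.77646946  41.3674098   67.        ]] pad [[498.9700368  -53.05968362 149.        ]]
```

Fits are consistent to about 2 px. I'll go above the bar first: translate, then turn.

```bash
cat >> h.py <<'E'
def plan(pos,rpy=None,frm=None):
    o=get_obs()
    p,r=(o["tool_pos"],o["tcp_rot"]) if frm is None else frm
    M=R.from_euler('xyz',r)
    d=M.inv().apply(np.array(pos)-p)/60
    rv=np.zeros(3) if rpy is None else (M.inv()*R.from_euler('xyz',rpy)).as_rotvec(degrees=True)/8
    print("t",round(o["time"],2),"pos",o["tool_pos"].round(1),"rot",o["tcp_rot"].round(3),"F",o["contact_force"].round(1),"w",round(o["grip_width"],1))
    print("shift units",d.round(2),"turn units",rv.round(2))
E
python3 -c "
from h import *
plan([441,-352,160],[np.pi,0,1.89])"
```

```text
t 0.2 pos [ 158.  -500.4  216.2] rot [-3.141 -0.     0.306] F [-0.4 -0.9  0.3] w 91.5
shift units [ 5.24 -0.94  0.94] turn units [-0.000e+00 -1.000e-02 -1.135e+01]
```

Emit:
carry_out(
  xyz=[
    [0.4, -0.08, 0],
    [0.8, -0.14, 0.1],
    [0.8, -0.14, 0.15],
    [0.8, -0.14, 0.15],
    [0.8, -0.14, 0.15],
    [0.8, -0.14, 0.15],
    [0.5, -0.1, 0.14],
    [0.34, -0.06, 0.1],
  ],
  dr=[
    [0, 0, 0],
    [0, 0, 0],
    [0, 0, 0],
    [0, 0, 0],
    [0, 0, 0],
    [0, 0, 0],
    [0, 0, 0],
    [0, 0, 0],
  ],
  gripper=1,
)

```text
time: 1.2
tool_pos: [441.9, -351.2, 159.5]
tcp_rot: [-3.141, 0.0, 0.307]
contact_force: [-1.2, 0.1, -0.4]
grip_width: 91.3
```

Emit:
carry_out(
  xyz=[
    [0, 0, 0],
    [0, 0, 0],
    [0, 0, 0],
    [0, 0, 0],
    [0, 0, 0],
    [0, 0, 0],
    [0, 0, 0],
    [0, 0, 0],
  ],
  dr=[
    [0, 0, -1],
    [0, 0, -1],
    [0, 0, -1],
    [0, 0, -1],
    [0, 0, -1],
    [0, 0, -1],
    [0, 0, -1],
    [0, 0, -1],
  ],
)

```text
time: 2.2
tool_pos: [440.6, -352.7, 160.1]
tcp_rot: [-3.141, 0.0, 1.427]
contact_force: [0.3, 0.0, -0.5]
grip_width: 91.4
```

Emit:
carry_out(
  xyz=[
    [0, 0, 0],
    [0, 0, 0],
    [0, 0, 0],
    [0, 0, 0],
    [0, 0, 0],
  ],
  dr=[
    [0, 0, -1],
    [0, 0, -1],
    [0, 0, -1],
    [0, 0, -0.35],
    [0, 0, 0],
  ],
)

```text
time: 2.82
tool_pos: [440.6, -352.6, 160.1]
tcp_rot: [-3.141, 0.0, 1.889]
contact_force: [-0.3, 0.9, 0.4]
grip_width: 91.9
```

```bash
python3 -c "
from h import *
plan([441,-352,70],[np.pi,0,1.89])
t=capture('top')['image'];s=capture('side')['image']
crop(t,300,160,90,90,6,'pics/t1.png');crop(s,190,200,95,95,6,'pics/s1.png')"
```

```text
t 2.83 pos [ 440.6 -352.6  160.1] rot [-3.141  0.     1.889] F [-0.3  0.9  0.4] w 91.9
shift units [0.01 0.01 1.5 ] turn units [-0.  0. -0.]
```

View pics/t1.png

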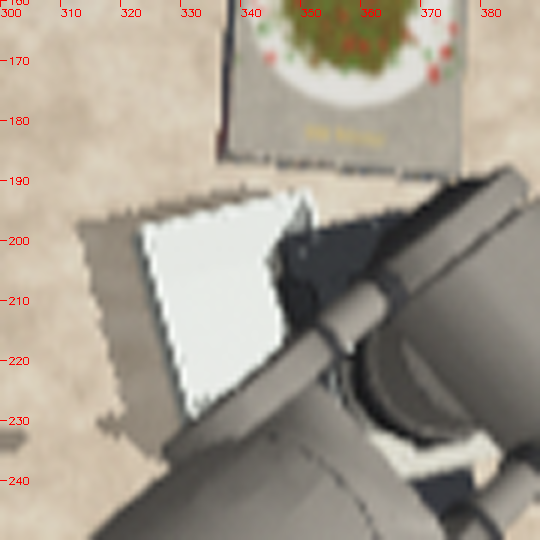

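View pics/s1.png

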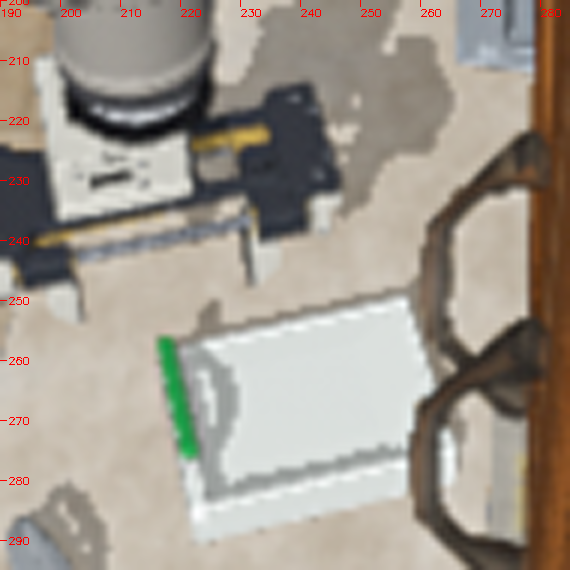

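The side view shows the fingertips at (203,250) and (233,243), straddling the bar, whose middle is near (220,266). They are aligned with it, so I'll descend and grip.

Emit:
carry_out(
  xyz=[
    [0, 0, 0.4],
    [0, 0, 0.5],
    [0, 0, 0.3],
    [0, 0, 0.2],
    [0, 0, 0.1],
    [0, 0, 0],
  ],
  dr=[
    [0, 0, 0],
    [0, 0, 0],
    [0, 0, 0],
    [0, 0, 0],
    [0, 0, 0],
    [0, 0, 0],
  ],
)

```text
time: 3.68
tool_pos: [441.0, -352.3, 70.2]
tcp_rot: [3.142, 0.0, 1.89]
contact_force: [-0.1, 0.6, -0.1]
grip_width: 91.7
```

Emit:
carry_out(
  xyz=[
    [0, 0, 0],
    [0, 0, 0],
    [0, 0, 0],
    [0, 0, 0],
    [0, 0, 0],
    [0, 0, 0],
    [0, 0, 0],
    [0, 0, 0],
  ],
  dr=[
    [0, 0, 0],
    [0, 0, 0],
    [0, 0, 0],
    [0, 0, 0],
    [0, 0, 0],
    [0, 0, 0],
    [0, 0, 0],
    [0, 0, 0],
  ],
  gripper=-1,
)

```text
time: 4.68
tool_pos: [440.9, -352.2, 70.1]
tcp_rot: [-3.142, 0.0, 1.891]
contact_force: [-0.5, 0.3, -0.6]
grip_width: 16.1
```

Emit:
carry_out(
  xyz=[
    [0, 0, 0],
    [0, 0, 0],
    [0, 0, -0.2],
    [0, 0, -0.2],
  ],
  dr=[
    [0, 0, 0],
    [0, 0, 0],
    [0, 0, 0],
    [0, 0, 0],
  ],
)

```text
time: 5.18
tool_pos: [441.1, -352.4, 95.2]
tcp_rot: [3.141, 0.001, 1.891]
contact_force: [-0.3, 0.2, 0.7]
grip_width: 0.7
```

```bash
python3 -c "
from h import *
plan([425,41.5,95],[np.pi,0,1.485])
s=capture('side')['image']
crop(s,190,220,95,75,6,'pics/s2.png')"
```

```text
t 5.17 pos [ 441.1 -352.4   95.2] rot [3.141e+00 1.000e-03 1.891e+00] F [-0.3  0.2  0.7] w 0.7
shift units [ 6.32  1.81 -0.  ] turn units [0.  0.  2.9]
```

View pics/s2.png

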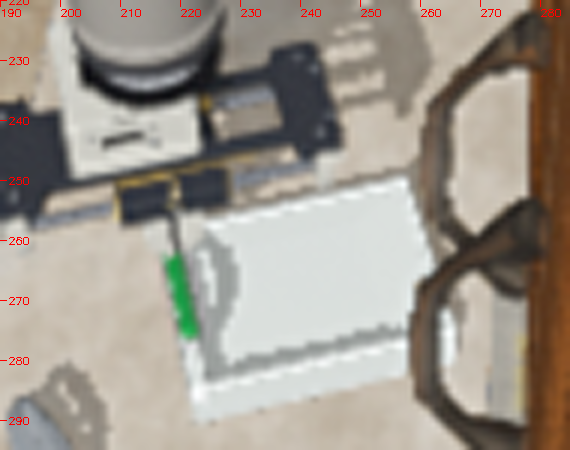

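```bash
python3 -c "
from h import *
s=capture('side');t=capture('top')
print(proj(s,[[441,-352,73],[441,-352,95],[441,-352,67]]).round(1))
p=[512.5,-328.7,.319]
print(proj(s,tf(p,[[-75,42,74],[-75,-42,74],[-75,0,67],[80,58,35],[-80,-58,35],[-80,-58,0]])).round(1))
crop(s['image'],205,240,30,45,14,'pics/s3.png')
crop(t['image'],300,160,90,90,6,'pics/t3.png')"
```

```text
[[218.6 264.3]
 [218.2 260.7]
 [218.8 265.2]]
[[216.5 254.5]
 [221.  274.2]
 [218.8 265.3]
 [256.9 248.5]
 [221.2 284.6]
 [221.8 289.8]]
```

View pics/s3.png

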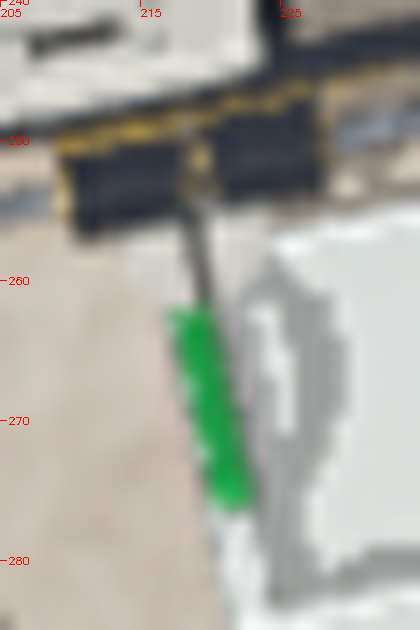

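View pics/t3.png

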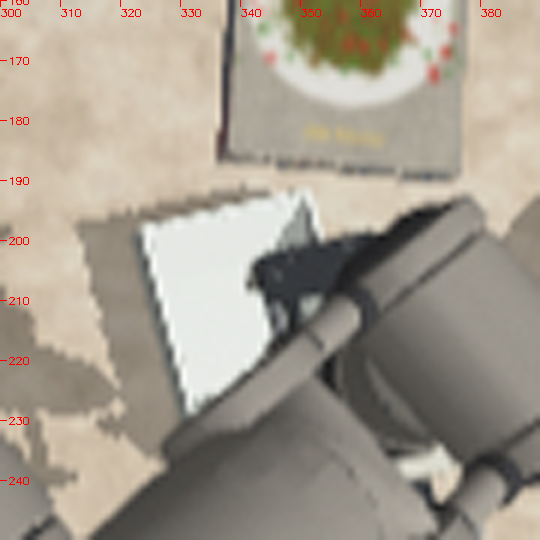

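The fingers are over the bar at side view (219,262), but they closed above it because I lifted before they had gripped. The tray hasn't moved. I'll reopen, go down again and wait longer.

Emit:
carry_out(
  xyz=[
    [0, 0, 0],
    [0, 0, 0],
    [0, 0, 0],
    [0, 0, 0],
    [0, 0, 0],
    [0, 0, 0],
  ],
  dr=[
    [0, 0, 0],
    [0, 0, 0],
    [0, 0, 0],
    [0, 0, 0],
    [0, 0, 0],
    [0, 0, 0],
  ],
  gripper=0,
)

```text
time: 6.08
tool_pos: [440.9, -352.2, 94.1]
tcp_rot: [-3.142, 0.0, 1.891]
contact_force: [0.0, 0.5, -0.1]
grip_width: 45.5
```

Emit:
carry_out(
  xyz=[
    [0, 0, 0.2],
    [0, 0, 0.15],
    [0, 0, 0.1],
    [0, 0, 0],
  ],
  dr=[
    [0, 0, 0],
    [0, 0, 0],
    [0, 0, 0],
    [0, 0, 0],
  ],
)

```text
time: 6.58
tool_pos: [440.6, -351.9, 66.4]
tcp_rot: [-3.141, -0.001, 1.891]
contact_force: [0.2, 0.2, 0.2]
grip_width: 45.8
```

Emit:
carry_out(
  xyz=[
    [0, 0, 0],
    [0, 0, 0],
    [0, 0, 0],
    [0, 0, 0],
    [0, 0, 0],
    [0, 0, 0],
  ],
  dr=[
    [0, 0, 0],
    [0, 0, 0],
    [0, 0, 0],
    [0, 0, 0],
    [0, 0, 0],
    [0, 0, 0],
  ],
  gripper=-1,
)

```text
time: 7.32
tool_pos: [440.9, -352.2, 67.1]
tcp_rot: [-3.142, 0.0, 1.891]
contact_force: [0.5, 1.0, 0.4]
grip_width: 0.2
```

Emit:
carry_out(
  xyz=[
    [0, 0, 0],
    [0, 0, 0],
  ],
  dr=[
    [0, 0, 0],
    [0, 0, 0],
  ],
)

```text
time: 7.58
tool_pos: [440.9, -352.2, 67.1]
tcp_rot: [-3.142, 0.0, 1.891]
contact_force: [0.9, 0.3, -0.3]
grip_width: 0.6
```

It closed on nothing, so the bar isn't between the fingers.

```bash
python3 -c "
from h import *
s=capture('side');t=capture('top')
crop(s['image'],195,230,50,60,10,'pics/s4.png')
print(get_obs()['joint_positions'])
cv2.imwrite('pics/t4.png',t['image'])"
```

```text
[-8.09833872e-01  5.69640054e-01  1.60486394e+00 -4.56468061e-05
  9.67064746e-01 -1.12959274e+00]
```

View pics/s4.png

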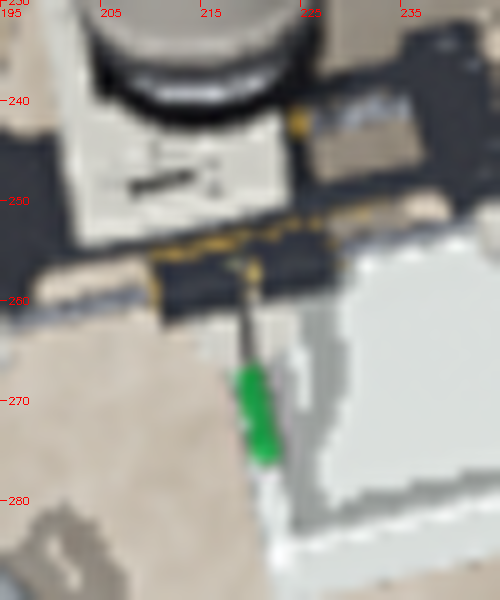

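View pics/t4.png

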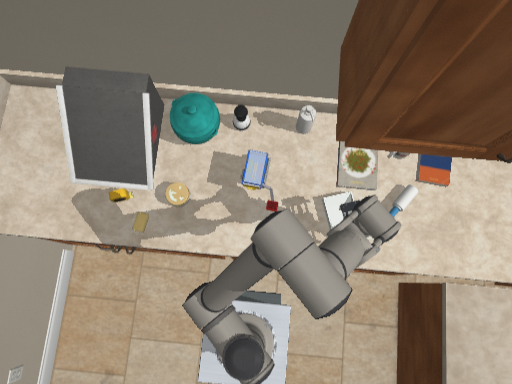

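```bash
python3 -c "
from h import *
s=capture('side');t=capture('top')
print(proj(s,[[441,-352,45],[441,-352,67],[441,-352,114]]).round(1))
def tri(us,ut):
    f=lambda P:np.r_[proj(s,P)[0]-us,proj(t,P)[0]-ut]
    r=least_squares(f,[450,-350,70]);print(r.x.round(1),r.fun.round(2))
tri([217,256.5],[339.5,234])
tri([221.8,275.8],[360.3,230])
tri([257.5,248],[323.5,197.5])
tri([223.5,284],[361.5,231])
for a in ([217,256.5],[221.8,275.8]):
  f=lambda P:proj(s,[P[0],P[1],74])[0]-a
  print('z74',least_squares(f,[450,-350]).x)
for a in ([339.5,234],[360.3,230]):
  f=lambda P:proj(t,[P[0],P[1],74])[0]-a
  print('z74 top',least_squares(f,[450,-350]).x)
cv2.imwrite('pics/x.png',s['image'])
"
```

```text
[[219.2 268.7]
 [218.8 265.2]
 [217.8 257.5]]
[ 428.9 -315.2   65.8] [-0.2   0.05 -0.05 -0.21]
[ 454.  -392.4   63.4] [-0.76  0.17 -0.19 -0.83]
[ 570.4 -251.    40.3] [-0.62  0.17 -0.12 -0.65]
[ 457.6 -404.9   30.6] [-1.28  0.29 -0.33 -1.42]
z74 [ 430.9948155 -320.5955336]
z74 [ 458.00422358 -398.0757936 ]
z74 top [ 427.10511474 -313.69729636]
z74 top [ 449.3814938  -390.53646349]
```

```bash
python3 -c "
from h import *
s=capture('side')
def tips(pos,yaw,hw,off=22):
    M=R.from_euler('xyz',[np.pi,0,yaw]).as_matrix()
    L=np.array([[a,b*hw,off] for b in(-1,1) for a in(-9.5,9.5)])
    return proj(s,pos+L@M.T).round(1)
print(tips(np.array([440.6,-352.6,160]),1.889,46))
print(tips(np.array([440.6,-352.6,160]),1.889,65))
print(tips(np.array([441,-352,67]),1.891,0),tips(np.array([441,-352,67]),1.891,19))
im=s['image'][235:285,195:245];im=cv2.convertScaleAbs(cv2.resize(im,None,fx=12,fy=12,interpolation=cv2.INTER_NEAREST));cv2.imwrite('pics/s5.png',im)
im=cv2.imread('pics/s1.png');cv2.imwrite('pics/s1b.png',im[180:360,0:300].repeat(2,0).repeat(2,1))
"
```

```text
[[204.1 258.7]
 [203.3 254.1]
 [231.1 252.9]
 [229.9 248.4]]
[[198.5 259.9]
 [197.7 255.3]
 [236.6 251.7]
 [235.3 247.3]]
[[219.7 270.9]
 [218.7 266.5]
 [219.7 270.9]
 [218.7 266.5]] [[214.4 272.1]
 [213.4 267.7]
 [224.9 269.8]
 [223.9 265.4]]
```

View pics/s5.png

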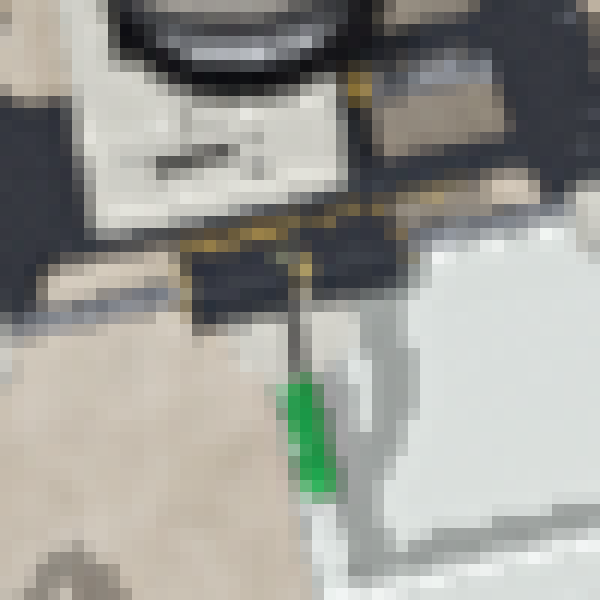

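View pics/s1b.png

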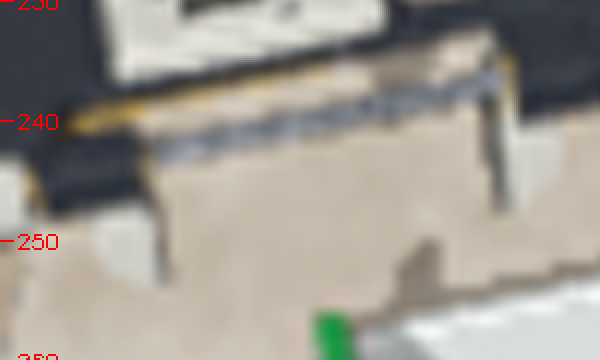

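Compared with the calibration, the fingertips appear about 5 px too high in the side view: observed (203.5,253.5), expected about (204,258). So they probably sit roughly 30 mm higher than stated and are closing just above the bar. Going 25 mm lower with open jaws is safe either way, because they straddle the wall. I'll open, lower and compare.

Emit:
carry_out(
  xyz=[
    [0, 0, 0],
    [0, 0, 0],
    [0, 0, 0],
    [0, 0, 0],
    [0, 0, 0],
    [0, 0, 0],
  ],
  dr=[
    [0, 0, 0],
    [0, 0, 0],
    [0, 0, 0],
    [0, 0, 0],
    [0, 0, 0],
    [0, 0, 0],
  ],
  gripper=0,
)

```text
time: 8.57
tool_pos: [440.9, -352.2, 67.1]
tcp_rot: [-3.142, 0.0, 1.891]
contact_force: [-0.4, 0.1, -0.2]
grip_width: 45.6
```

Emit:
carry_out(
  xyz=[
    [0, 0, 0.15],
    [0, 0, 0.15],
    [0, 0, 0.1],
    [0, 0, 0],
  ],
  dr=[
    [0, 0, 0],
    [0, 0, 0],
    [0, 0, 0],
    [0, 0, 0],
  ],
)

```text
time: 9.07
tool_pos: [440.6, -351.9, 42.3]
tcp_rot: [-3.141, -0.001, 1.891]
contact_force: [-0.5, 0.4, 0.0]
grip_width: 45.8
```

```bash
python3 -c "
from h import *
s=capture('side')
im=s['image'][235:285,195:245];im=cv2.resize(im,None,fx=12,fy=12,interpolation=cv2.INTER_CUBIC);cv2.imwrite('pics/s6.png',im)"
```

```text
(no output)
```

View pics/s6.png

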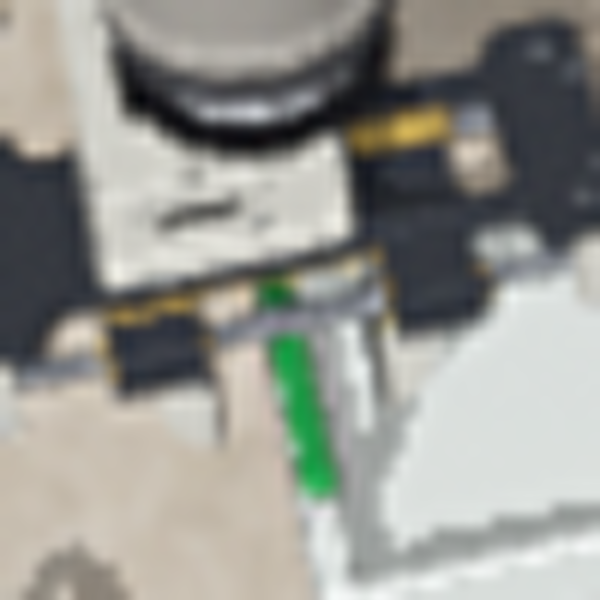

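The fingertips are now at about (213,272) and (226,269), on either side of the bar, whose middle is at (219,266). Closing.

Emit:
carry_out(
  xyz=[
    [0, 0, 0],
    [0, 0, 0],
    [0, 0, 0],
    [0, 0, 0],
    [0, 0, 0],
    [0, 0, 0],
    [0, 0, 0],
  ],
  dr=[
    [0, 0, 0],
    [0, 0, 0],
    [0, 0, 0],
    [0, 0, 0],
    [0, 0, 0],
    [0, 0, 0],
    [0, 0, 0],
  ],
  gripper=-1,
)

```text
time: 10.0
tool_pos: [440.9, -352.3, 43.3]
tcp_rot: [3.142, 0.0, 1.891]
contact_force: [-0.9, -0.3, 1.3]
grip_width: 11.4
```

Gripped at 11.4 mm, so the bar is held. I'll lift, then carry it with the hand kept back so it passes in front of the pad.

Emit:
carry_out(
  xyz=[
    [0, 0, 0],
    [0, 0, -0.1],
    [0, 0, -0.2],
    [0, 0, -0.2],
    [0, 0, 0],
  ],
  dr=[
    [0, 0, 0],
    [0, 0, 0],
    [0, 0, 0],
    [0, 0, 0],
    [0, 0, 0],
  ],
)

```text
time: 10.62
tool_pos: [441.6, -352.9, 74.6]
tcp_rot: [3.14, 0.003, 1.891]
contact_force: [0.5, -0.3, -2.3]
grip_width: 11.6
```

```bash
python3 -c "
from h import *
plan([372,-230,73],[np.pi,0,1.485])
s=capture('side')
crop(s['image'],190,220,80,75,8,'pics/s7.png')"
```

```text
t 10.62 pos [ 441.6 -352.9   74.6] rot [3.140e+00 3.000e-03 1.891e+00] F [ 0.5 -0.3 -2.3] w 11.6
shift units [ 2.31 -0.46  0.02] turn units [0.01 0.02 2.9 ]
```

View pics/s7.png

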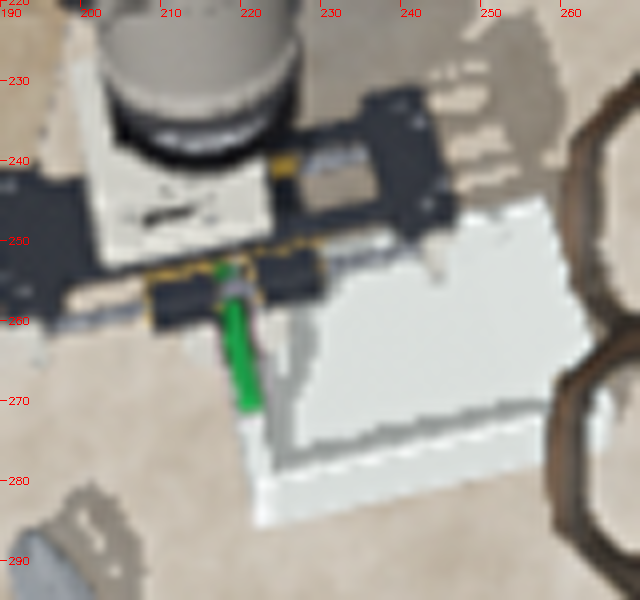

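The side view shows the tray off the counter and level, with the bar held at (219,258). Carrying it now.

Emit:
carry_out(
  xyz=[
    [0.2, -0.04, 0],
    [0.35, -0.08, 0],
    [0.45, -0.09, 0],
    [0.45, -0.09, 0],
    [0.45, -0.08, 0],
    [0.25, -0.05, 0],
    [0.16, -0.03, 0],
    [0, 0, 0],
  ],
  dr=[
    [0, 0, 0],
    [0, 0, 0],
    [0, 0, 0],
    [0, 0, 0],
    [0, 0, 0],
    [0, 0, 0],
    [0, 0, 0.2],
    [0, 0, 0.3],
  ],
)

```text
time: 11.68
tool_pos: [371.0, -229.0, 73.2]
tcp_rot: [3.142, 0.0, 1.819]
contact_force: [0.5, -0.7, -2.4]
grip_width: 11.4
```

Emit:
carry_out(
  xyz=[
    [0, 0, 0],
    [0, 0, 0],
    [0, 0, 0],
    [0, 0, 0],
    [0, 0, 0],
    [0, 0, 0],
    [0, 0, 0],
  ],
  dr=[
    [0, 0, 0.4],
    [0, 0, 0.5],
    [0, 0, 0.5],
    [0, 0, 0.5],
    [0, 0, 0.3],
    [0, 0, 0.2],
    [0, 0, 0],
  ],
)

```text
time: 12.55
tool_pos: [371.3, -229.5, 73.1]
tcp_rot: [3.141, 0.0, 1.485]
contact_force: [0.7, 0.3, -2.3]
grip_width: 11.9
```

```bash
python3 -c "
from h import *
plan([366,44,73],[np.pi,0,1.485])
s=capture('side')
crop(s['image'],190,160,95,95,6,'pics/s8.png')"
```

```text
t 12.55 pos [ 371.3 -229.5   73.1] rot [3.141 0.    1.485] F [ 0.7  0.3 -2.3] w 11.9
shift units [ 4.53 -0.48  0.  ] turn units [0. 0. 0.]
```

View pics/s8.png

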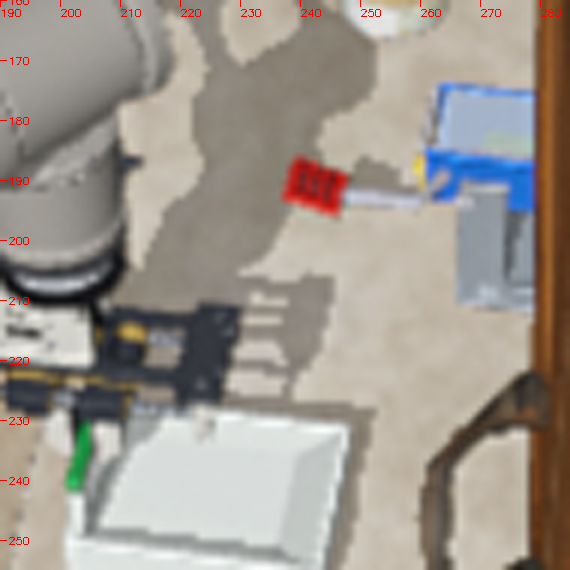

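Emit:
carry_out(
  xyz=[
    [0.2, -0.1, 0],
    [0.5, -0.2, 0],
    [0.7, -0.1, 0],
    [0.8, -0.1, 0],
    [0.8, -0.05, 0],
    [0.7, -0.03, 0],
    [0.5, -0.02, 0],
    [0.3, 0, 0],
  ],
  dr=[
    [0, 0, 0],
    [0, 0, 0],
    [0, 0, 0],
    [0, 0, 0],
    [0, 0, 0],
    [0, 0, 0],
    [0, 0, 0],
    [0, 0, 0],
  ],
)

```text
time: 13.6
tool_pos: [357.1, 44.6, 73.1]
tcp_rot: [-3.141, -0.0, 1.488]
contact_force: [0.2, -0.9, -1.8]
grip_width: 11.3
```

```bash
python3 -c "
from h import *
plan([425,41.5,73],[np.pi,0,1.485])
s=capture('side');t=capture('top')
crop(s['image'],190,160,95,95,6,'pics/s9.png')
crop(t['image'],220,140,90,90,6,'pics/t9.png')"
```

```text
t 13.6 pos [357.1  44.6  73.1] rot [-3.141 -0.     1.488] F [ 0.2 -0.9 -1.8] w 11.3
shift units [0.04 1.13 0.  ] turn units [-0.   -0.    0.02]
```

View pics/s9.png

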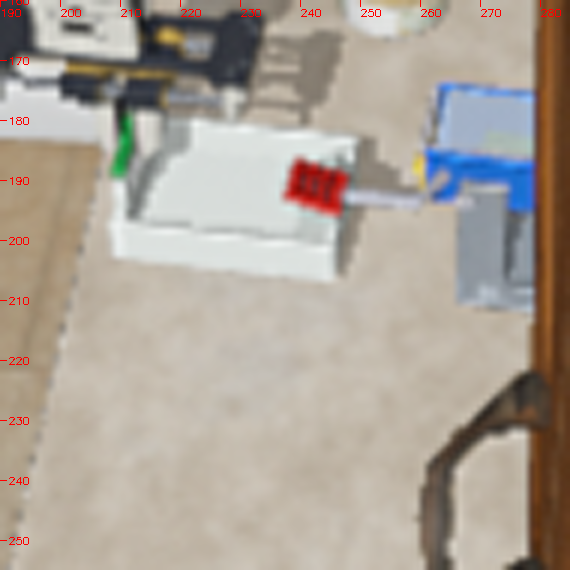

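View pics/t9.png

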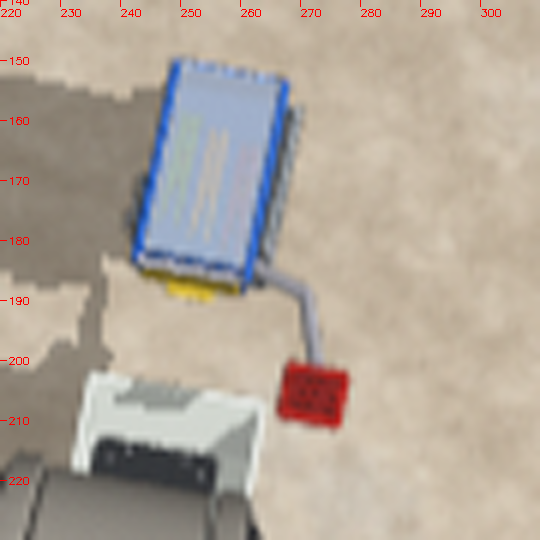

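```bash
python3 -c "
from h import *
s=capture('side');t=capture('top')
def back(c,u,z):
  return least_squares(lambda P:proj(c,[P[0],P[1],z])[0]-u,[500,0]).x.round(1)
print('tray rear',back(t,[235,202.3],66),back(t,[263.8,206.5],66))
print('side near corners',back(s,[246.3,199.5],66),back(s,[208.8,196.5],66), 'far rear',back(s,[249,182.7],66))
print('exp',tf([357.1,44.6,-.0855],[[155,58,66],[155,-58,66],[-5,-58,66]]).round(1))
print('caddy front',back(t,[242.3,184],137),back(t,[261,188],137),back(t,[249,150.5],137),back(t,[267,153.5],137))
print('side caddy base front right',back(s,[266,210.5],0), back(s,[265.5,190.5],120))
print('exp stand base',tf([600,26.6,-.0855],[[-5,-47,0],[-5,-45,120]]).round(1))
"
```

```text
tray rear [511.9  87.7] [506.  -23.1]
side near corners [513.6 -23.7] [354.2 -15.8] far rear [517.7  79.5]
exp [[516.5  89.2  66. ]
 [506.6 -26.4  66. ]
 [347.2 -12.8  66. ]]
caddy front [569.2  63.7] [560.7  -6. ] [699.6  51.5] [694.3 -16.5]
side caddy base front right [597.7 -20.7] [592.6 -20. ]
exp stand base [[591.  -19.8   0. ]
 [591.2 -17.8 120. ]]
```

Both cameras place the tray where expected, square to the caddy. Next I'll move forward, then lower it.

Emit:
carry_out(
  xyz=[
    [0, 0.2, 0],
    [0.01, 0.3, 0],
    [0.02, 0.3, 0],
    [0.01, 0.2, 0],
    [0, 0.15, 0],
    [0, 0, 0],
  ],
  dr=[
    [0, 0, 0],
    [0, 0, 0],
    [0, 0, 0],
    [0, 0, 0],
    [0, 0, 0],
    [0, 0, 0],
  ],
)

```text
time: 14.55
tool_pos: [427.6, 39.0, 73.0]
tcp_rot: [3.142, 0.0, 1.485]
contact_force: [-0.6, 0.6, -1.6]
grip_width: 12.0
```

Emit:
carry_out(
  xyz=[
    [0, 0, 0.15],
    [0, 0, 0.15],
    [0, 0, 0.1],
    [0, 0, 0.05],
    [0, 0, 0.03],
    [0, 0, 0.02],
    [0, 0, 0],
  ],
  dr=[
    [0, 0, 0],
    [0, 0, 0],
    [0, 0, 0],
    [0, 0, 0],
    [0, 0, 0],
    [0, 0, 0],
    [0, 0, 0],
  ],
)

```text
time: 15.42
tool_pos: [427.3, 39.3, 43.3]
tcp_rot: [3.141, 0.0, 1.486]
contact_force: [-0.2, 0.6, -1.8]
grip_width: 11.7
```

```bash
python3 -c "
from h import *
plan([427,41.5,43.5],[np.pi,0,1.485])
s=capture('side')
crop(s['image'],200,150,85,75,8,'pics/s10.png')"
```

```text
t 15.43 pos [427.3  39.3  43.3] rot [3.141 0.    1.486] F [-0.2  0.6 -1.8] w 11.7
shift units [ 0.04 -0.01 -0.  ] turn units [0. 0. 0.]
```

View pics/s10.png

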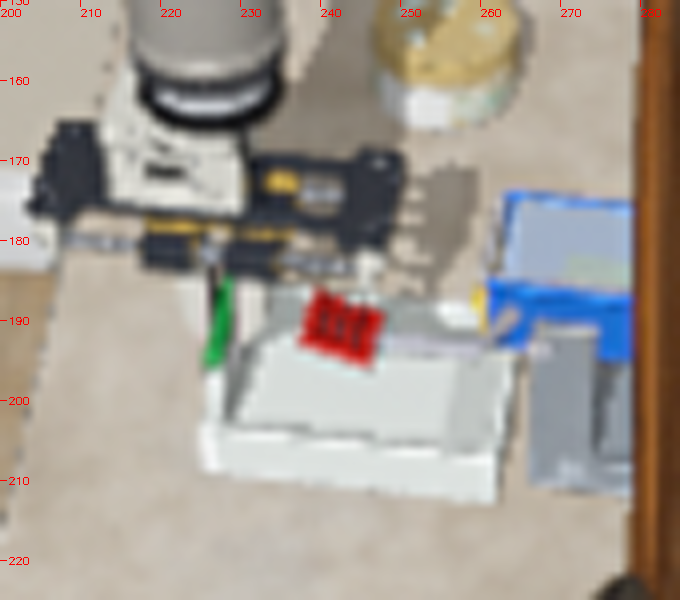

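The tray sits in front of the stand (rear right corner (262,212)), but its weight is still on the tool, so it's just above the counter. Lowering a few mm more.

Emit:
carry_out(
  xyz=[
    [0, 0, 0.02],
    [0, 0, 0.02],
    [0, 0, 0],
  ],
  dr=[
    [0, 0, 0],
    [0, 0, 0],
    [0, 0, 0],
  ],
)

```text
time: 15.85
tool_pos: [427.4, 39.3, 43.1]
tcp_rot: [3.14, 0.0, 1.486]
contact_force: [-9.6, -0.0, 30.7]
grip_width: 11.8
```

It's on the counter and now pushing too hard. I'll back off and release.

Emit:
carry_out(
  xyz=[
    [0, 0, -0.03],
    [0, 0, 0],
  ],
  dr=[
    [0, 0, 0],
    [0, 0, 0],
  ],
)

```text
time: 16.1
tool_pos: [427.6, 39.2, 43.2]
tcp_rot: [3.14, 0.0, 1.486]
contact_force: [-2.6, -0.0, 9.8]
grip_width: 11.7
```

Emit:
carry_out(
  xyz=[
    [0, 0, 0],
    [0, 0, 0],
    [0, 0, 0],
    [0, 0, 0],
    [0, 0, 0],
    [0, 0, 0],
  ],
  dr=[
    [0, 0, 0],
    [0, 0, 0],
    [0, 0, 0],
    [0, 0, 0],
    [0, 0, 0],
    [0, 0, 0],
  ],
  gripper=0,
)

```text
time: 16.85
tool_pos: [427.2, 39.3, 42.5]
tcp_rot: [-3.142, 0.0, 1.486]
contact_force: [-0.3, -0.4, 0.3]
grip_width: 45.8
```

Emit:
carry_out(
  xyz=[
    [0, 0, -0.3],
    [0, 0, -0.6],
    [0, 0, -0.8],
    [0, 0, -0.8],
    [0, 0, -0.4],
    [0, 0, 0],
  ],
  dr=[
    [0, 0, 0],
    [0, 0, 0],
    [0, 0, 0],
    [0, 0, 0],
    [0, 0, 0],
    [0, 0, 0],
  ],
)

```text
time: 17.6
tool_pos: [428.1, 39.2, 218.0]
tcp_rot: [3.137, 0.0, 1.486]
contact_force: [0.1, 0.1, -0.3]
grip_width: 45.8
```

```bash
python3 -c "
from h import *
plan([380,-53,240],[np.pi,0,-.0855])
s=capture('side');t=capture('top')
crop(s['image'],200,150,85,75,8,'pics/s11.png')
crop(t['image'],220,140,90,90,6,'pics/t11.png')"
```

```text
t 17.6 pos [428.1  39.2 218. ] rot [3.137 0.    1.486] F [ 0.1  0.1 -0.3] w 45.8
shift units [-1.6  -0.67 -0.37] turn units [ 0.02 -0.02 11.25]
```

View pics/s11.png

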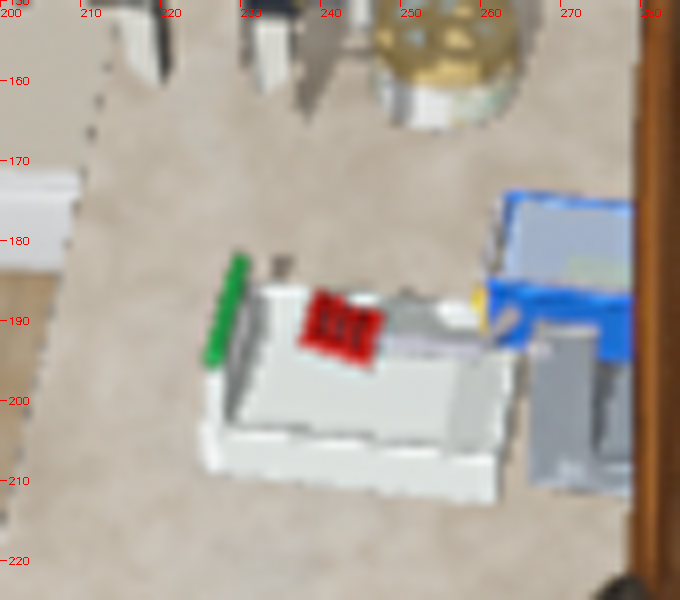

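View pics/t11.png

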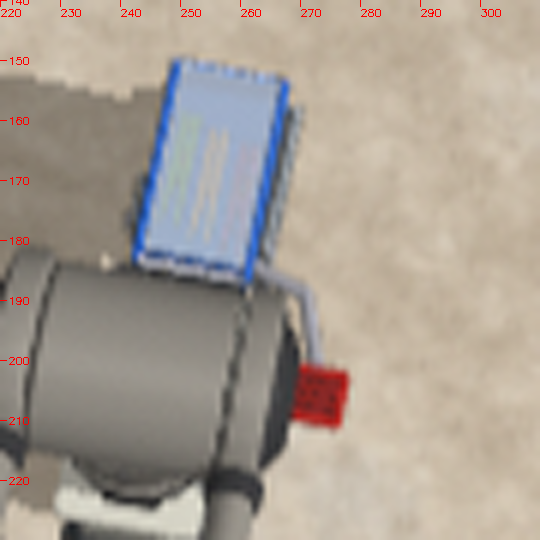

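The side view shows the tray on the counter below the flap, bar at the robot's side (222,188), and the rear edge just in front of the stand. I'll check the fit, and also estimate the true fingertip height from this picture.

```bash
python3 -c "
from h import *
s=capture('side')
p,r=fit([(s,[[-75,42,74],[-75,-42,74],[80,-58,35],[-80,-58,35],[80,-58,0],[-80,-58,0]],np.array([[229.8,182],[226,195],[262,206.3],[226,203.8],[261.5,212.6],[226,209]]))],[500,35,-.08]);print(p,r.round(1))
for x in (405,428-23):
  for z in (196,205,215,225,235): print(z,proj(s,[[405,39.2-9.5,z],[405,39.2,z],[451,39.2-9.5,z],[451,39.2,z]]).round(1).tolist())
  break
"
```

```text
[ 5.05394457e+02  2.91799034e+01 -5.19435414e-02] [[-0.2 -0.7]
 [ 0.3 -0.2]
 [ 0.5  0.6]
 [-1.  -0. ]
 [ 0.8 -0.2]
 [-0.5  0.3]]
196 [[220.1, 166.6], [220.4, 165.0], [231.4, 167.0], [231.7, 165.5]]
205 [[220.0, 164.9], [220.3, 163.4], [231.3, 165.3], [231.6, 163.8]]
215 [[219.8, 163.0], [220.1, 161.5], [231.2, 163.4], [231.5, 161.9]]
225 [[219.7, 161.0], [220.0, 159.5], [231.1, 161.5], [231.4, 160.0]]
235 [[219.5, 159.1], [219.8, 157.6], [231.0, 159.6], [231.3, 158.0]]
```

The tray is within a few mm and 0.04 rad of where it belongs. True tip height looks close to TCP height, so I'll find the pad by touch. Now I'll close the jaws, move over the pad and turn.

Emit:
carry_out(
  xyz=[
    [-0.3, 0.2, 0],
    [-0.4, 0.3, 0],
    [-0.4, 0.3, 0],
    [-0.3, 0.2, 0],
    [-0.1, 0.05, 0],
    [0, 0, 0],
    [0, 0, 0],
    [0, 0, 0],
  ],
  dr=[
    [0, 0, 0],
    [0, 0, 0],
    [0, 0, 0],
    [0, 0, 0],
    [0, 0, 0.5],
    [0, 0, 0.75],
    [0, 0, 1],
    [0, 0, 1],
  ],
  gripper=-1,
)

```text
time: 18.75
tool_pos: [481.9, -55.7, 215.5]
tcp_rot: [-3.14, 0.001, 1.027]
contact_force: [-0.1, 0.4, -0.1]
grip_width: 0.8
```

Emit:
carry_out(
  xyz=[
    [0, 0, 0],
    [0, 0, 0],
    [0, 0, 0],
    [0, 0, 0],
    [0, 0, 0],
    [0, 0, 0],
    [0, 0, 0],
    [0, 0, 0],
  ],
  dr=[
    [0, 0, 1],
    [0, 0, 1],
    [0, 0, 1],
    [0, 0, 1],
    [0, 0, 1],
    [0, 0, 1],
    [0, 0, 1],
    [0, 0, 1],
  ],
)

```text
time: 19.75
tool_pos: [481.9, -55.6, 215.6]
tcp_rot: [-3.141, 0.002, -0.09]
contact_force: [0.3, -0.2, 0.3]
grip_width: 0.5
```

```bash
python3 -c "
from h import *
plan([495,-53,200],[np.pi,-.3,-.0855])"
```

```text
t 19.75 pos [481.9 -55.6 215.6] rot [-3.141e+00  2.000e-03 -9.000e-02] F [ 0.3 -0.2  0.3] w 0.5
shift units [ 0.21 -0.06  0.26] turn units [ 0.    2.16 -0.03]
```

Emit:
carry_out(
  xyz=[
    [0.1, -0.03, 0],
    [0.1, -0.03, 0],
    [0, 0, 0],
    [0, 0, 0],
  ],
  dr=[
    [0, 0.5, 0],
    [0, 0.8, 0],
    [0, 0.85, 0],
    [0, 0, 0],
  ],
)

```text
time: 20.25
tool_pos: [492.4, -52.7, 215.8]
tcp_rot: [-3.141, -0.297, -0.086]
contact_force: [-0.3, -0.0, 1.0]
grip_width: 0.7
```

```bash
python3 -c "
from h import *
plan([495,-53,175],[np.pi,-.3,-.0855])
s=capture('side');t=capture('top')
crop(s['image'],200,150,85,75,8,'pics/s12.png')
crop(t['image'],220,140,90,90,6,'pics/t12.png')
print(proj(s,[[495,-53,215],[495,-53,175]]).round(1))"
```

```text
t 20.25 pos [492.4 -52.7 215.8] rot [-3.141 -0.297 -0.086] F [-0.3 -0.   1. ] w 0.7
shift units [-0.16  0.    0.66] turn units [-0.    0.02 -0.  ]
[[240.4 177.8]
 [240.6 185.3]]
```

View pics/s12.png

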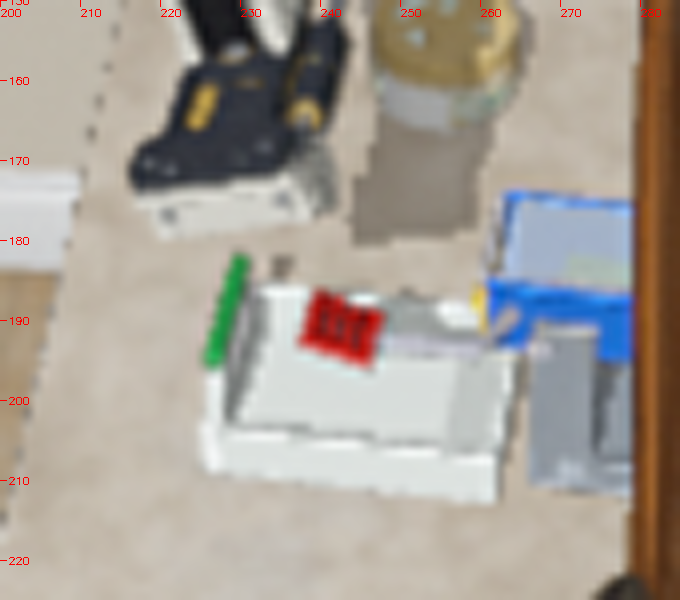

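View pics/t12.png

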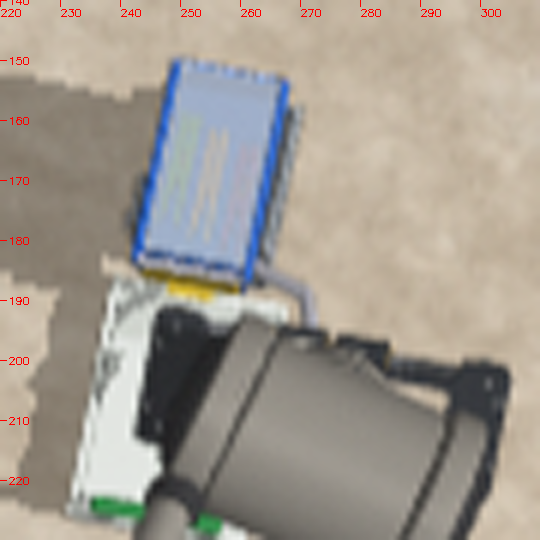

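The side view shows the hand behind the pad, tip near (240,176), pad at (242,191); the tilted body is clear of the caddy. I'll go down gently until the pad touches.

Emit:
carry_out(
  xyz=[
    [0, 0, 0.16],
    [-0.06, 0, 0.19],
    [-0.06, 0, 0.19],
    [-0.06, 0, 0.19],
    [-0.03, 0, 0.1],
    [0, 0, 0],
  ],
  dr=[
    [0, 0, 0],
    [0, 0, 0],
    [0, 0, 0],
    [0, 0, 0],
    [0, 0, 0],
    [0, 0, 0],
  ],
)

```text
time: 21.1
tool_pos: [497.0, -53.3, 165.1]
tcp_rot: [-3.141, -0.299, -0.085]
contact_force: [-0.5, 0.3, 0.3]
grip_width: 0.3
```

Emit:
carry_out(
  xyz=[
    [-0.03, 0, 0.1],
    [0, 0, 0],
  ],
  dr=[
    [0, 0, 0],
    [0, 0, 0],
  ],
)

```text
time: 21.35
tool_pos: [497.1, -53.4, 159.1]
tcp_rot: [-3.142, -0.3, -0.085]
contact_force: [0.3, -0.1, -0.2]
grip_width: 0.7
```

Emit:
carry_out(
  xyz=[
    [-0.03, 0, 0.1],
    [0, 0, 0],
  ],
  dr=[
    [0, 0, 0],
    [0, 0, 0],
  ],
)

```text
time: 21.6
tool_pos: [497.0, -53.3, 152.6]
tcp_rot: [-3.141, -0.299, -0.085]
contact_force: [-0.8, -0.5, 1.1]
grip_width: 0.5
```

```bash
python3 -c "
from h import *
plan([495,-53,146],[np.pi,-.3,-.0855])
s=capture('side');t=capture('top')
crop(s['image'],200,150,85,75,8,'pics/s13.png')
crop(t['image'],220,140,90,90,6,'pics/t13.png')"
```

```text
t 21.6 pos [497.  -53.3 152.6] rot [-3.141 -0.299 -0.085] F [-0.8 -0.5  1.1] w 0.5
shift units [-0.07 -0.    0.1 ] turn units [-0.  0.  0.]
```

View pics/s13.png

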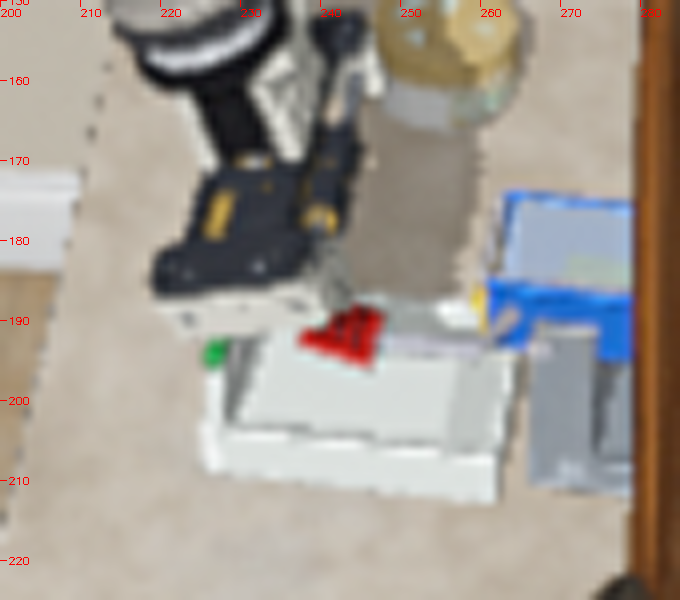

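```bash
python3 -c "
from h import *
s=capture('side')
for u in ([239,188.5],[223,192],[219,186]):
  for y in (-135,-148): print(u,y,least_squares(lambda P:proj(s,[P[0],y,P[1]])[0]-u,[450,200]).x.round(1))
"
```

```text
[239, 188.5] -135 [497.8 237.2]
[239, 188.5] -148 [499.3 249.9]
[223, 192] -135 [438.1 215.7]
[223, 192] -148 [440.5 228.7]
[219, 186] -135 [425.4 245.5]
[219, 186] -148 [427.9 258.1]
```

Emit:
carry_out(
  xyz=[
    [-0.03, 0, 0.07],
    [0, 0, 0],
  ],
  dr=[
    [0, 0, 0],
    [0, 0, 0],
  ],
)

```text
time: 22.0
tool_pos: [496.6, -53.3, 148.1]
tcp_rot: [-3.142, -0.299, -0.085]
contact_force: [-0.8, -0.2, -1.1]
grip_width: 0.5
```

Emit:
carry_out(
  xyz=[
    [-0.03, 0, 0.07],
    [0, 0, 0],
  ],
  dr=[
    [0, 0, 0],
    [0, 0, 0],
  ],
)

```text
time: 22.25
tool_pos: [496.4, -53.4, 143.9]
tcp_rot: [3.141, -0.3, -0.085]
contact_force: [0.4, -0.9, 2.0]
grip_width: 0.6
```

Emit:
carry_out(
  xyz=[
    [-0.03, 0, 0.07],
    [0, 0, 0],
  ],
  dr=[
    [0, 0, 0],
    [0, 0, 0],
  ],
)

```text
time: 22.5
tool_pos: [495.8, -53.3, 139.2]
tcp_rot: [3.142, -0.3, -0.085]
contact_force: [-0.3, -1.2, 1.7]
grip_width: 0.5
```

Contact is at TCP z of about 146, with about 2 N on the tool. By my model a caddy angle of 0.6 rad is at TCP z of about 80, and 0.9 at about 52. Pressing slowly.

Emit:
carry_out(
  xyz=[
    [-0.03, 0, 0.08],
    [-0.03, 0, 0.08],
    [-0.03, 0, 0.08],
    [-0.03, 0, 0.08],
    [-0.03, 0, 0.08],
    [-0.03, 0, 0.08],
    [-0.03, 0, 0.08],
    [0, 0, 0],
  ],
  dr=[
    [0, 0, 0],
    [0, 0, 0],
    [0, 0, 0],
    [0, 0, 0],
    [0, 0, 0],
    [0, 0, 0],
    [0, 0, 0],
    [0, 0, 0],
  ],
)

```text
time: 23.5
tool_pos: [493.6, -53.1, 103.2]
tcp_rot: [-3.142, -0.3, -0.085]
contact_force: [-1.5, 0.3, 1.7]
grip_width: -0.0
```

```bash
python3 -c "
from h import *
plan([494,-53,80],[np.pi,-.3,-.0855])
s=capture('side');t=capture('top')
crop(s['image'],200,150,85,75,8,'pics/s14.png')
crop(t['image'],220,140,90,90,6,'pics/t14.png')"
```

```text
t 23.5 pos [493.6 -53.1 103.2] rot [-3.142 -0.3   -0.085] F [-1.5  0.3  1.7] w -0.0
shift units [-0.11 -0.    0.37] turn units [-0.  0.  0.]
```

View pics/s14.png

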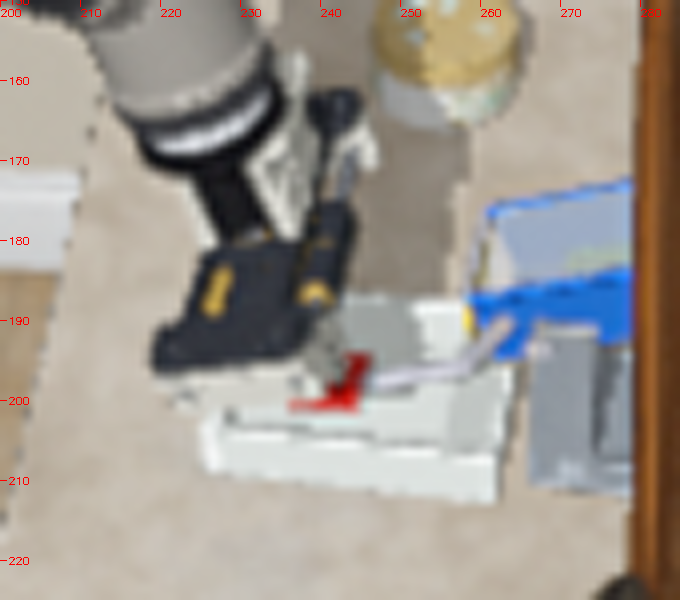

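View pics/t14.png

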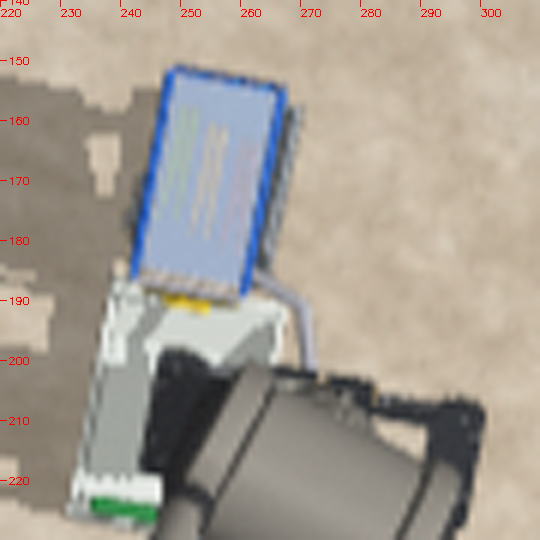

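```bash
cat >> h.py <<'E'
def rot(L,th):
    L=np.atleast_2d(L).astype(float);c,s=np.cos(th),np.sin(th)
    return np.c_[c*L[:,0]-s*L[:,2],L[:,1],s*L[:,0]+c*L[:,2]+105]
E
python3 -c "
from h import *
s=capture('side');t=capture('top')
p=[600,26.6,-.0855]
L=[[-30,34,31],[-30,-34,31],[96,34,31],[96,-34,31]]
for th in (0,.3,.4,.5,.6,.7,.8): print(th,proj(t,tf(p,rot(L,th))).round(1).tolist(),proj(s,tf(p,rot(L[:2],th))).round(1).tolist(), proj(s,tf(p,padc(th)))[1:3].round(1).tolist())
"
```

```text
0 [[242.6, 183.1], [260.8, 186.3], [248.8, 150.8], [266.7, 153.9]] [[261.7, 173.8], [259.5, 184.8]] [[245.7, 195.2], [236.0, 192.1]]
0.3 [[242.3, 185.8], [260.4, 189.0], [248.1, 152.0], [266.3, 155.2]] [[259.8, 175.5], [257.6, 186.4]] [[243.8, 199.2], [234.0, 198.1]]
0.4 [[242.2, 186.5], [260.3, 189.7], [247.7, 152.9], [266.1, 156.1]] [[259.3, 176.1], [257.1, 187.1]] [[243.6, 200.6], [233.9, 200.3]]
0.5 [[242.2, 187.1], [260.2, 190.3], [247.4, 154.1], [265.8, 157.3]] [[259.0, 176.8], [256.8, 187.7]] [[243.6, 202.1], [234.1, 202.4]]
0.6 [[242.1, 187.6], [260.1, 190.8], [246.9, 155.6], [265.5, 158.8]] [[258.7, 177.5], [256.5, 188.4]] [[243.8, 203.5], [234.6, 204.5]]
0.7 [[242.1, 188.1], [260.1, 191.2], [246.5, 157.3], [265.2, 160.5]] [[258.6, 178.2], [256.3, 189.2]] [[244.2, 205.0], [235.4, 206.6]]
0.8 [[242.1, 188.4], [260.0, 191.5], [246.0, 159.2], [264.8, 162.4]] [[258.5, 178.9], [256.3, 189.9]] [[244.8, 206.4], [236.5, 208.7]]
```

The pad's near edge runs from (235,201) to (244,201) and is nearly level, so the caddy is at about 0.4 rad, as modelled. All three pegs are still inside. Going on to about 0.58.

Emit:
carry_out(
  xyz=[
    [-0.02, 0, 0.08],
    [-0.02, 0, 0.08],
    [-0.02, 0, 0.08],
    [-0.02, 0, 0.08],
    [0, 0, 0],
    [0, 0, 0],
    [0, 0, 0],
  ],
  dr=[
    [0, 0, 0],
    [0, 0, 0],
    [0, 0, 0],
    [0, 0, 0],
    [0, 0, 0],
    [0, 0, 0],
    [0, 0, 0],
  ],
)

```text
time: 24.58
tool_pos: [494.9, -53.2, 84.0]
tcp_rot: [3.141, -0.3, -0.085]
contact_force: [-0.6, 0.5, 0.9]
grip_width: 0.4
```

```bash
python3 -c "
from h import *
plan([494,-53,80],[np.pi,-.3,-.0855])
s=capture('side');t=capture('top')
crop(s['image'],200,150,85,75,8,'pics/s15.png')
crop(t['image'],220,140,90,90,6,'pics/t15.png')"
```

```text
t 24.57 pos [494.9 -53.2  84. ] rot [ 3.141 -0.3   -0.085] F [-0.6  0.5  0.9] w 0.4
shift units [-0.03 -0.    0.06] turn units [ 0. -0.  0.]
```

View pics/s15.png

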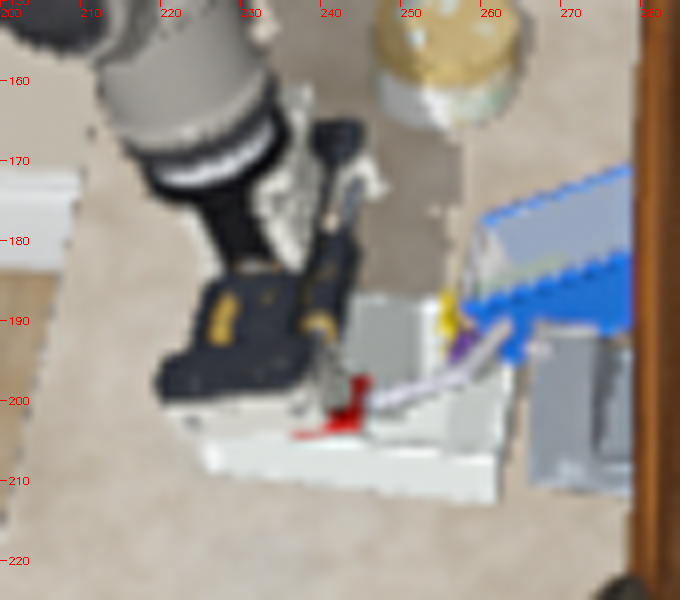

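View pics/t15.png

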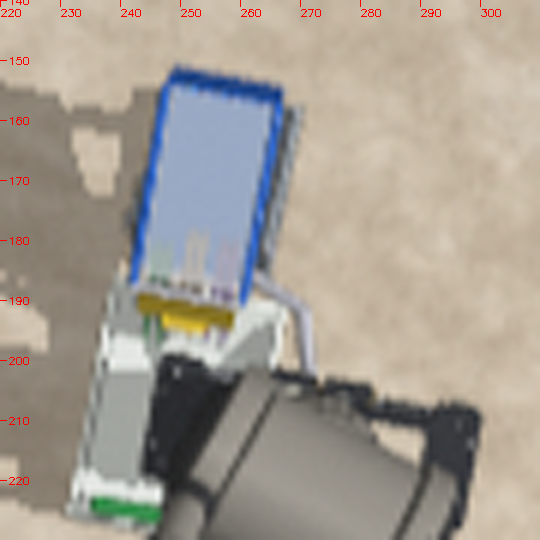

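The pegs are now sliding out under the flap: purple at side view (256,193), all three peg ends at the mouth in the top view near row 187. I'll hold and wait.

Emit:
carry_out(
  xyz=[
    [0, 0, 0],
    [0, 0, 0],
    [0, 0, 0],
    [0, 0, 0],
    [0, 0, 0],
    [0, 0, 0],
  ],
  dr=[
    [0, 0, 0],
    [0, 0, 0],
    [0, 0, 0],
    [0, 0, 0],
    [0, 0, 0],
    [0, 0, 0],
  ],
)

```text
time: 25.42
tool_pos: [494.9, -53.2, 83.9]
tcp_rot: [3.141, -0.3, -0.085]
contact_force: [-0.8, -0.1, 1.4]
grip_width: 0.6
```

```bash
python3 -c "
from h import *
plan([494,-53,80],[np.pi,-.3,-.0855])
s=capture('side');t=capture('top')
crop(s['image'],200,150,85,75,8,'pics/s16.png')
crop(t['image'],220,140,90,90,6,'pics/t16.png')"
```

```text
t 25.43 pos [494.9 -53.2  83.9] rot [ 3.141 -0.3   -0.085] F [-0.8 -0.1  1.4] w 0.6
shift units [-0.03 -0.    0.06] turn units [ 0. -0.  0.]
```

View pics/s16.png

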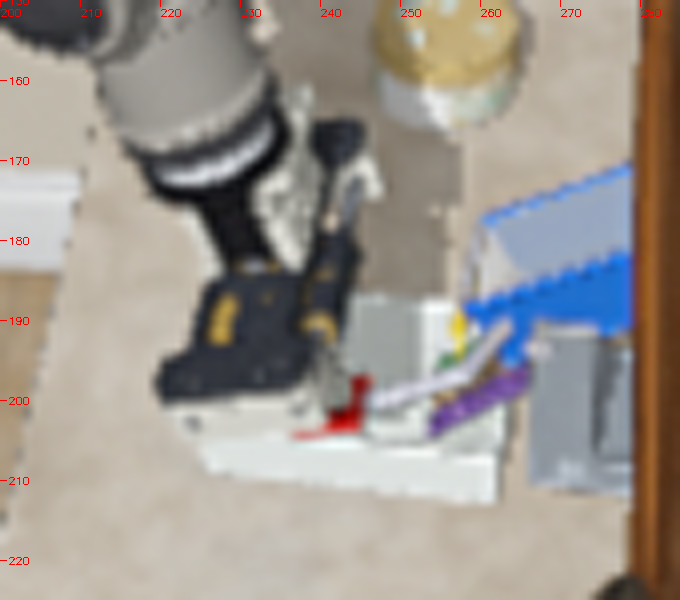

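View pics/t16.png

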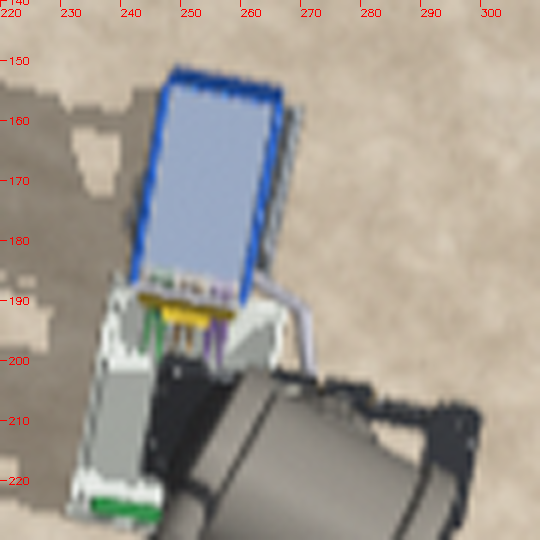

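The caddy looks empty and the pegs lean in the tray near the ramp: purple from (254,203) to (264,197), rear ends still under the mouth. Waiting for them to settle.

Emit:
carry_out(
  xyz=[
    [0, 0, 0],
    [0, 0, 0],
    [0, 0, 0],
    [0, 0, 0],
    [0, 0, 0],
    [0, 0, 0],
    [0, 0, 0],
    [0, 0, 0],
  ],
  dr=[
    [0, 0, 0],
    [0, 0, 0],
    [0, 0, 0],
    [0, 0, 0],
    [0, 0, 0],
    [0, 0, 0],
    [0, 0, 0],
    [0, 0, 0],
  ],
)

```text
time: 26.52
tool_pos: [494.9, -53.2, 83.9]
tcp_rot: [3.141, -0.3, -0.085]
contact_force: [-0.3, -1.5, 1.9]
grip_width: 0.4
```

```bash
python3 -c "
from h import *
s=capture('side');t=capture('top')
crop(s['image'],240,175,42,42,14,'pics/s17.png')
crop(t['image'],225,170,50,50,12,'pics/t17.png')
p=[600,26.6,-.0855]
for th in(.57,):
  print('lip',proj(s,tf(p,rot([[-30,-31,-10],[-30,31,-10]],th))),proj(t,tf(p,rot([[-30,-31,-10],[-30,31,-10]],th))))
q=[503,33,-.07]
print('wall top',proj(s,tf(q,[[80,-58,35],[80,58,35],[43,-53,5]])),proj(t,tf(q,[[80,-58,35],[80,58,35],[43,-53,5]])))
"
```

```text
lip [[261.83407785 194.17581092]
 [263.68137812 184.12449753]] [[260.20265227 186.91250739]
 [244.19946054 184.08417489]]
wall top [[261.64381248 206.42494387]
 [264.60036077 187.53363404]
 [253.12630993 209.51021434]] [[267.0889296  189.87163572]
 [237.91551716 185.16486024]
 [264.12508853 200.28226624]]
```

View pics/s17.png

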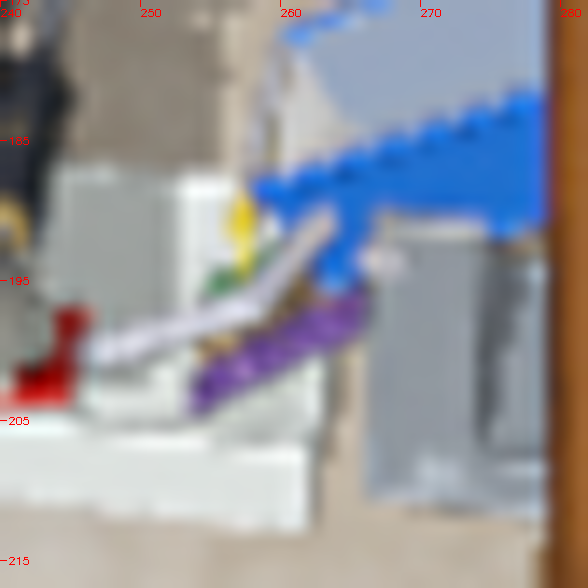

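View pics/t17.png

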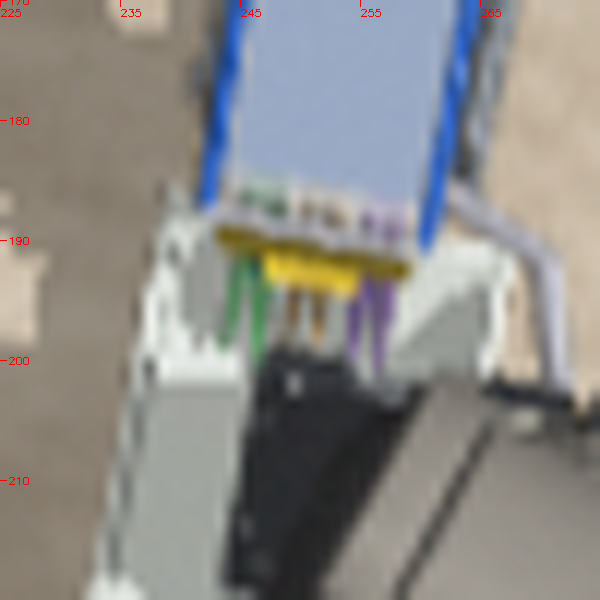

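All three pegs are out of the caddy. They lie at rest on the tray's ramp with their front ends on the floor. I'll ease the pad back up at about 0.4 rad/s.

Emit:
carry_out(
  xyz=[
    [0.01, 0, -0.04],
    [0.02, 0, -0.07],
    [0.02, 0, -0.07],
    [0.02, 0, -0.07],
    [0.02, 0, -0.07],
    [0.02, 0, -0.07],
    [0.03, 0, -0.07],
    [0.03, 0, -0.07],
  ],
  dr=[
    [0, 0, 0],
    [0, 0, 0],
    [0, 0, 0],
    [0, 0, 0],
    [0, 0, 0],
    [0, 0, 0],
    [0, 0, 0],
    [0, 0, 0],
  ],
)

```text
time: 27.62
tool_pos: [495.7, -53.4, 117.8]
tcp_rot: [3.141, -0.301, -0.085]
contact_force: [1.4, 0.7, 1.4]
grip_width: 0.4
```

Emit:
carry_out(
  xyz=[
    [0.03, 0, -0.07],
    [0.03, 0, -0.07],
    [0.02, 0, -0.06],
    [0.02, 0, -0.06],
    [0.02, 0, -0.05],
    [0.02, 0, -0.05],
    [0.01, 0, -0.04],
    [0.01, 0, -0.04],
  ],
  dr=[
    [0, 0, 0],
    [0, 0, 0],
    [0, 0, 0],
    [0, 0, 0],
    [0, 0, 0],
    [0, 0, 0],
    [0, 0, 0],
    [0, 0, 0],
  ],
)

```text
time: 28.62
tool_pos: [496.6, -53.3, 145.4]
tcp_rot: [3.142, -0.3, -0.085]
contact_force: [1.3, -0.3, 1.3]
grip_width: 0.5
```

Emit:
carry_out(
  xyz=[
    [0.01, 0, -0.03],
    [0.01, 0, -0.03],
    [0.01, 0, -0.03],
    [0.01, 0, -0.03],
    [0.01, 0, -0.03],
    [0.01, 0, -0.03],
    [0.01, 0, -0.03],
    [0.01, 0, -0.04],
  ],
  dr=[
    [0, 0, 0],
    [0, 0, 0],
    [0, 0, 0],
    [0, 0, 0],
    [0, 0, 0],
    [0, 0, 0],
    [0, 0, 0],
    [0, 0, 0],
  ],
)

```text
time: 29.62
tool_pos: [496.7, -53.4, 161.2]
tcp_rot: [3.142, -0.3, -0.085]
contact_force: [-0.8, -0.2, 0.1]
grip_width: 0.2
```

Free of the pad. I'll raise and back the hand away so I can look.

Emit:
carry_out(
  xyz=[
    [0, 0, -0.3],
    [0, 0, -0.7],
    [0, 0, -0.8],
    [0, 0, -0.6],
    [0, 0, -0.3],
    [0, 0.4, 0],
    [0, 0.8, 0],
    [0, 0.8, 0],
  ],
  dr=[
    [0, 0, 0],
    [0, 0, 0],
    [0, 0, 0],
    [0, 0, 0],
    [0, 0, 0],
    [0, 0, 0],
    [0, 0, 0],
    [0, 0, 0],
  ],
)

```text
time: 30.62
tool_pos: [438.6, -169.8, 316.3]
tcp_rot: [3.141, -0.301, -0.084]
contact_force: [-0.1, -0.4, -0.0]
grip_width: 0.4
```

Emit:
carry_out(
  xyz=[
    [0, 0.8, 0],
    [0, 0.6, 0],
    [0, 0.3, 0],
    [0, 0, 0],
  ],
  dr=[
    [0, 0, 0],
    [0, 0, 0],
    [0, 0, 0],
    [0, 0, 0],
  ],
)

```text
time: 31.12
tool_pos: [430.0, -270.8, 315.6]
tcp_rot: [-3.141, -0.3, -0.087]
contact_force: [0.6, 0.1, -0.3]
grip_width: 0.2
```

```bash
python3 -c "
from h import *
s=capture('side');t=capture('top')
crop(s['image'],220,170,62,50,12,'pics/s18.png')
crop(t['image'],225,170,60,60,10,'pics/t18.png')
cv2.imwrite('pics/t18f.png',t['image'])
p=[600,26.6,-.0855]
# hypo: on ramp. y=-20..
for y in(-22,0,22):
  P=tf(p,[[-55,y,8],[-4,y,58]]);print(proj(s,P).round(1).tolist(),proj(t,P).round(1).tolist())
"
```

```text
[[253.8, 203.6], [265.7, 196.8]] [[256.1, 199.1], [258.5, 183.9]]
[[254.6, 200.0], [266.3, 193.2]] [[250.6, 198.1], [252.9, 182.9]]
[[255.3, 196.5], [266.9, 189.6]] [[245.2, 197.2], [247.3, 181.9]]
```

View pics/s18.png

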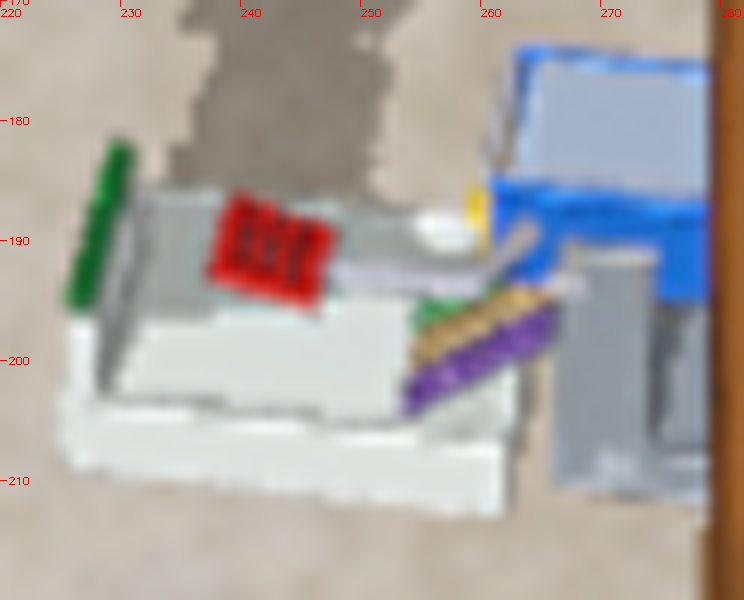

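View pics/t18.png

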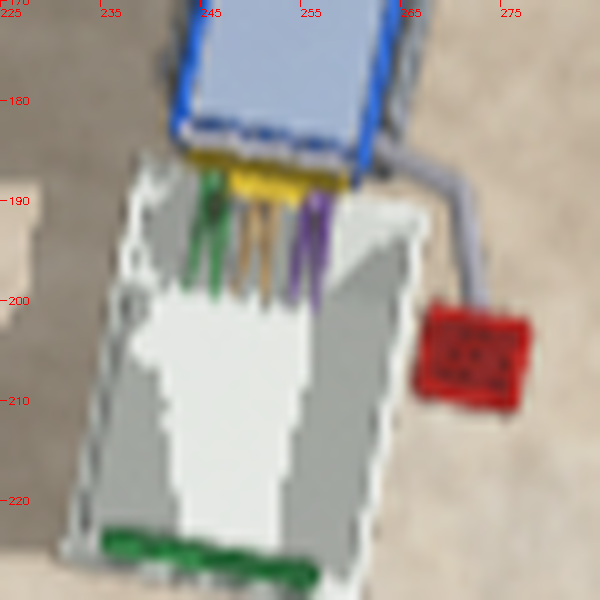

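The views match: the caddy is level, its flap is shut (yellow at (483/12+220≈260,187) in the side view, same as at the start), and the caddy is empty. The three pegs rest side by side on the tray's ramp. Now the full view, to check everything else.

Emit:
carry_out(
  xyz=[
    [0, 0, 0],
    [0, 0, 0],
    [0, 0, 0],
    [0, 0, 0],
  ],
  dr=[
    [0, 0, 0],
    [0, 0, 0],
    [0, 0, 0],
    [0, 0, 0],
  ],
)

```text
time: 31.72
tool_pos: [430.2, -270.3, 315.9]
tcp_rot: [3.141, -0.3, -0.085]
contact_force: [-0.2, 0.0, -0.7]
grip_width: 0.2
```

```bash
python3 -c "
from h import *
a=cv2.imread('pics/top0.png');b=capture('top');s=capture('side')
d=cv2.absdiff(a,b['image']);cv2.imwrite('pics/cmp.png',np.hstack([cv2.resize(b['image'],(400,300)),cv2.resize(d,(400,300))]))
s0=cv2.imread('pics/t18f.png');print('top change since last',(cv2.absdiff(s0,b['image']).max(2)>25).sum())
p,r=fit([(s,[[-75,42,74],[-75,-42,74],[80,-58,35],[80,-58,0],[-80,-58,0]],np.array([[229.2,182],[226,195],[262,206],[261.2,212.3],[225.5,208.5]])),(b,[[80,58,35],[80,-58,35]],np.array([[239,185.5],[266.2,190.5]]))],[500,35,-.08]);print(p,r.round(1))
plan([430,-270,315])"
```

```text
top change since last 42
[ 5.02723126e+02  3.06168113e+01 -5.24457061e-02] [[-0.2 -1. ]
 [-0.2 -0.5]
 [-0.2  0.6]
 [ 0.5 -0.1]
 [-0.6  0.6]
 [-0.9 -0. ]
 [ 1.2 -0.8]]
t 31.82 pos [ 430.2 -270.4  315.9] rot [ 3.141 -0.3   -0.085] F [ 0.3 -0.8 -0.5] w 0.4
shift units [-0.01 -0.01  0.01] turn units [0. 0. 0.]
```

View pics/cmp.png

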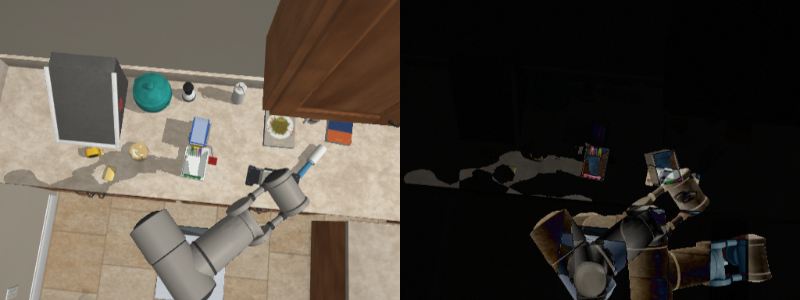

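Compared with the start, only the tray, the pegs and the arm with its shadow have changed. Tray at (503,31), target (502.5,35). Handing in.

```bash
python3 -c "
from plant import close_job
print(close_job())"
```

```text
the job is handed in; nothing more can be done
None
```

I put the tray under the yellow flap and let go of it. Then I pressed the pad until all three pegs slid out into the tray, and eased it back up at about 0.4 rad/s. I handed the job in at about 32 s with the arm clear of everything.

**Last checks**
- **Tray:** it stands within about 5 mm and 0.04 rad of its spot, grip bar on the robot's side.
- **Caddy:** I stopped pressing at about 0.57 rad, well short of the 0.9 limit. It is level again and empty, with the flap shut.
- **Everything else:** a before-and-after picture shows no other object moved. The scrub brush was hidden behind the arm in that view, so I couldn't check it.

**What didn't go to plan**
- **Pegs:** they are not flat on the tray floor. They rest side by side on the 45 degree ramp, front ends on the floor and rear ends above the rear wall. They were steady over the last pictures, so I left them.
- **Grip:** my first two tries closed on nothing. The fingertips sat about 25–30 mm higher than the stated tool position suggested, so I went lower to grip the bar and found the pad by touch.
- **Set-down force:** the tray pressed on the counter with about 31 N for a moment as I set it down. I backed off before letting go.

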